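Swap the canister and the glass under the drying rack

ROBOT

A 7-joint arm with a two-finger parallel gripper is mounted at the origin on the work surface. World frame = base frame: x ahead of the robot, y to its left, z up, the work surface at z = 0. Lengths are in m, angles in rad, forces in N, time in s.
With the tool pointing down it reaches from about 0.425 to 0.925 m from the base axis. Payload 6.8 kg.
Tool frame: the origin (TCP) lies midway between the tips of the shut fingers; the grasp point (between the pads) lies 19 mm behind it (grip_point_offset is the distance from the TCP to the grasp point, in m); y points along the fingers, x is the direction in which the jaws open and shut, and the axes are right-handed (so a half turn about y gives the same grasp; the last joint's range is limited). The gripper opens to 85 mm and grips with 20 to 120 N. Pads are 22 mm wide; open, the fingers measure 114 mm over their backs; the gripper's body (76 mm by 85 mm) begins 54 mm behind the grasp point. The pads swing forward as they close: fully open they stand 13 mm farther back than shut.
Start: joints at [1.02, 0.477, 0.022, 1.555, -0.011, 1.109, -0.083], TCP at [0.289, -0.61, 0.231] pointing down, gripper open.
Joint ranges: [-2.96, 2.96], [-0.34, 2.1], [-1.41, 1.46], [0.24, 2.44], [-1.37, 4.51], [0.17, 1.92], [-2.96, 2.96]. Speed limits (rad/s): [2.39, 2.39, 3.14, 3.14, 3.14, 3.14, 3.14].

INTERFACE

Orientations are given as a unit quaternion [w, x, y, z].
In Python, from station import get_obs, read_camera, hand_in, grip_point_offset gives the robot as it stands.
- The arm moves only by the tool play_rows, never from a script. Its argument "increments" is a list of rows, each a list of 2 entries, a list of its own where there are three numbers: the shift along the tool's x, y, z in m, then the turn, a rotation vector about the tool's x, y, z in degrees. In form: [[[tx, ty, tz], [ax, ay, az]], ...]. A call has 1 to 20 rows; each row shifts and turns the commanded pose from where the row before left it, along the tool's axes as they then stand; what a row does not reach is not made up. A row lasts 1/12 s, in which the tool goes at most 41.7 mm and 7.16 degrees, less where a joint would pass 70% of its speed; a pose out of reach is approached as far as the arm can. A call with a gripper value outside its range is refused whole. "gripper" is the finger opening in m, from 0 to 0.0854, set as the call begins (left out, the last holds). The fingers move at their own pace and stop on an object; "grip_force" is the grip in N (left out, the last holds). Time passes only in rows, so rows that do not move let the fingers close. It gives the time, the measured TCP pose, the force and the opening at its end, in the units of the state.
- get_obs(): the state, without advancing time (a new reading comes with each control period).
- read_camera(name): name is "scene" or "top"; returns a dict with "color" (400x640x3 uint8, red, green, blue), "range_z" (400x640 float32, m along the optical axis (not along the pixel's ray), 0 where there is no reading), "intrinsics" (3x3 intrinsics, pixels), "dist_coeffs" ([k1, k2, p1, p2, k3] as OpenCV has them; the pictures are not rectified), "R" (3x3) and "t" (3): a world point X has camera coordinates R X + t. Camera axes: x right, y down, z forward; pixel columns grow to the right and rows downward; lengths in m; the calibration is good to about 2 mm. A picture is of the moment at which its call begins.
- hand_in(): hands the job in, once; it reports no verdict.
The state is a dict: "t": time; "q": joint angles; "joint_vel": joint speeds; "joint_torque": joint torques, N m; "eef_pos": TCP position; "tool_rot": TCP orientation; "contact_force": force on the tool from outside, world axes, zero at the start; "torque": the same for the moment, N m; "gripper_width": opening from 0.0 (shut) to 1.0 (fully open).
Only numpy, scipy, OpenCV 4.12 (cv2) and the standard library are available. Lean on these libraries where they do the work, as an engineer would, in place of code of your own. Each camera call takes 0.05 s, during which the arm holds its last target. There are 200 camera calls.

TASK

Under the low wire drying rack a lidded canister and a tall glass each stand on their own square tile: make them change places. Each must end upright near the middle of the other one's tile (side to side), pushed fully back until it touches the wooden rail. Keep both upright on the way, set them on the tiles and push them home gently, do not bump the rack, and leave everything else where it is.

Things in the scene. Friction and masses are not known exactly. Their poses are not given: they have to be found in the camera images.
- rack: Fixed wire rack. Origin: on the work surface, foot of the wooden rail's robot-side face, mid-length; x away from the robot, y along the rail, z up. Rail x 0 to 18, 560 long, 40 high. Six wires along y (8 thick, 580 long, axes at z 255, x -40 to 110 every 30) roof the rear of the tiles: lean the gripper 25-45 deg, its body towards the robot. End posts only at y +-290
- bay_left (a point): left tile (110 x 110, 6 thick, rack x -110 to 0, centred on rack y +150): point on its top face, at the rail's face, mid side to side; axes as the rack
- bay_right (a point): the same point of the right tile (centred on rack y -150)
- canister: opaque pale plastic canister, upright cylinder: body diameter 66 up to 88 high, grey lid diameter 68 from 88 to 104, press button diameter 24 on top to 112, small latch tongue on the lid's side (seen only). About 280 g. Origin: centre of its underside, z up. Stands on one of the tiles; only its body (radius 33) meets the 40 high rail
- glass: tall straight clear glass, open at the top, outer diameter 62, 120 high, wall 4, mass about 250 g. Origin: centre of its underside, z up. Stands on the other tile
- glass2: bystander: a second glass of the same make, standing in the open on the left, not under the rack; origin centre of its underside
- teapot: bystander: stainless steel teapot, 120 diameter, 130 high, spout to its +x (107), handle to its -x (98); origin centre of its underside
- sugar_bowl: bystander: open ceramic bowl, 78 diameter, 50 high, standing under the rack midway between the tiles; origin centre of its underside
- silicone_lid: bystander: hard grey silicone lid lying flat, diameter 100, 7 thick, with a small knob to 19; origin centre of its underside
- saucers: bystander: stack of pale ceramic saucers, 132 diameter, 44 high, on top of the rack's wires; origin centre of its underside
- tea_bowl: bystander: small ceramic tea bowl, 90 diameter, 50 high, behind the wooden rail under the rack; origin centre of its underside
Not all that is in view belongs to the job. What is shaped like the canister but turquoise is not meant.

How it is judged:
By the outcome, as a careful person would: the job done as asked, in the order asked, and still so for the second after the job is handed in, with the robot touching nothing.
It also fails if it takes over 72 s, if anything falls off the work surface, if the arm or the gripper's body presses on something with over 40 N, if the wrist force passes 120 N, or if a joint passes its speed limit or range.

## Working session

There is one attempt and no reset: what is moved stays moved. The work goes in short steps, Python scripts to look and compute and a tool call to move; the robot and the scene stay as the last step left them, time stands still between calls to the robot, and variables do not carry over. Pictures are saved under pics/ and viewed, about 8 in all and at most 12, crops included, and the job is handed in when it is done.

Besides the shell and the picture viewer there is one more tool, called after "Call:" as name(argument=value, ...), one argument or row to a line, values as JSON. play_rows: Moves the arm, as the interface text tells. Its arguments: {"type":"object","properties":{"increments":{"type":"array","items":{"type":"array"}},"gripper":{"type":"number"},"grip_force":{"type":"number"}},"required":["increments"]}

```bash
mkdir -p pics; ls
python3 - <<'E'
from station import *
import cv2,numpy as np
print(get_obs(),grip_point_offset)
for n in("scene","top"):
    c=read_camera(n);cv2.imwrite(f"pics/{n}0.png",c["color"][:,:,::-1]);np.savez(f"{n}0.npz",**c)
    print(n,c["intrinsics"],c["dist_coeffs"],c["R"],c["t"])
E
```

```text
pics
{'t': 0.0, 'q': array([ 1.01989128,  0.47777109,  0.02234988,  1.55644518, -0.01149227,
        1.10929456, -0.08308294]), 'joint_vel': array([-0.0008125 , -0.0009509 ,  0.00038638,  0.00147667, -0.00137215,
       -0.00132198, -0.00126559]), 'joint_torque': array([-8.39477943e-04, -5.96447468e+01,  1.60735600e+00, -2.81189042e+01,
        1.23822302e-02,  9.37973469e-03,  1.31543768e-06]), 'eef_pos': array([ 0.2889494 , -0.60937912,  0.23034801]), 'tool_rot': array([ 0.59789457, -0.59730603,  0.3785463 , -0.37742587]), 'contact_force': array([-0.18389945,  0.83267787, -0.10077766]), 'torque': array([0.0662382 , 0.00750681, 0.03781891]), 'gripper_width': 1.001139610781862} 0.0187
scene [[492.67904956   0.         317.90487825]
 [  0.         492.67904956 192.63882406]
 [  0.           0.           1.        ]] [-0.15156248  0.          0.          0.          0.        ] [[ 0.48792591  0.87275777  0.01490608]
 [ 0.73659494 -0.40251961 -0.54351253]
 [-0.46835479  0.27617359 -0.83926869]] [-0.27708567 -0.33446387  1.70461647]
top [[490.42187234   0.         328.5336149 ]
 [  0.         490.42187234 201.14059109]
 [  0.           0.           1.        ]] [0.01593476 0.         0.         0.         0.        ] [[ 0.05672853 -0.99838294  0.00365691]
 [-0.97738813 -0.05628217 -0.20382531]
 [ 0.20370153  0.00798849 -0.97900044]] [-0.03467818  0.58583368  1.38039813]
```

View pics/scene0.png

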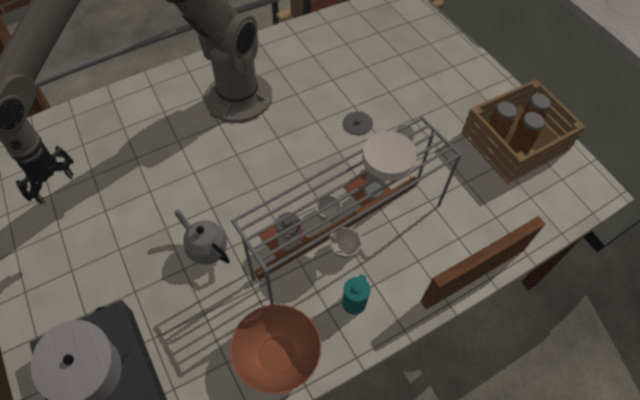

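View pics/top0.png

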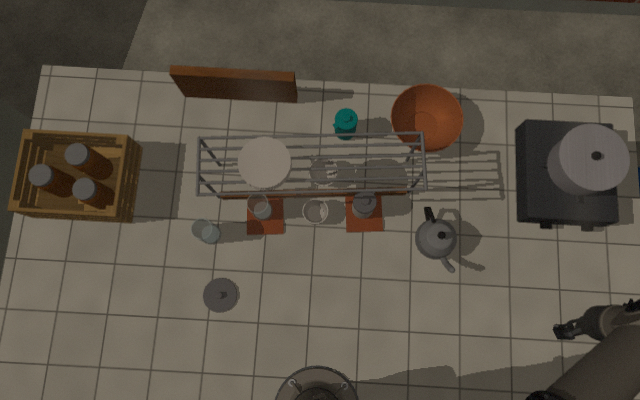

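Top view: canister (grey lid) is on the right tile at about (364,204), and the glass is on the left tile at about (262,208). Possible mix-ups are the turquoise canister (346,122), glass2 (207,232), the sugar bowl (316,212) and the jars in the crate (90,170). A close crop will check the choice.

```bash
cat > h.py <<'E'
import numpy as np,cv2
from scipy.spatial.transform import Rotation as Ro
def ray(c,u,v,z):
    "pixel -> world point on plane height z"
    p=cv2.undistortPoints(np.array([[[u,v]]],float),c["intrinsics"],c["dist_coeffs"])[0,0]
    R,t=c["R"],c["t"];o=-R.T@t;d=R.T@np.array([p[0],p[1],1]);return o+d*(z-o[2])/d[2]
def cloud(c):
    h,w=c["range_z"].shape;g=np.stack(np.meshgrid(np.arange(w),np.arange(h)),-1).reshape(-1,1,2).astype(float)
    p=cv2.undistortPoints(g,c["intrinsics"],c["dist_coeffs"])[:,0];z=c["range_z"].reshape(-1,1)
    return ((np.hstack([p*z,z])-c["t"])@c["R"]).reshape(h,w,3)
def crop(c,x0,x1,y0,y1,s,fn,gain=2.0):
    im=cv2.resize(c["color"][y0:y1,x0:x1,::-1],None,fx=s,fy=s,interpolation=cv2.INTER_CUBIC)
    im=np.clip(im*gain,0,255).astype(np.uint8)
    for x in range((x0+19)//20*20,x1,20):cv2.putText(im,str(x),((x-x0)*s,10),0,.35,(0,255,255));cv2.line(im,((x-x0)*s,12),((x-x0)*s,18),(0,255,255))
    for y in range((y0+19)//20*20,y1,20):cv2.putText(im,str(y),(0,(y-y0)*s),0,.35,(0,255,255));cv2.line(im,(22,(y-y0)*s),(28,(y-y0)*s),(0,255,255))
    cv2.imwrite(fn,im)
E
python3 - <<'E'
from h import *
T=dict(np.load("top0.npz"))
crop(T,185,435,125,275,3,"pics/topc.png");S=dict(np.load("scene0.npz"))
crop(S,220,480,100,300,3,"pics/scc.png")
P=cloud(T)
for n,(u,v) in dict(can=(364,202),glass=(262,205),bowl=(316,212),tileR=(365,226),tileL=(265,228),table=(300,300),railL=(225,197),railR=(400,193)).items(): print(n,P[v,u].round(3))
E
```

```text
can [ 0.577 -0.101  0.122]
glass [0.572 0.199 0.019]
bowl [0.563 0.035 0.004]
tileR [ 0.528 -0.115  0.007]
tileL [0.504 0.185 0.009]
table [ 0.298  0.066 -0.001]
railL [0.586 0.308 0.038]
railR [ 0.63  -0.214  0.034]
```

View pics/topc.png

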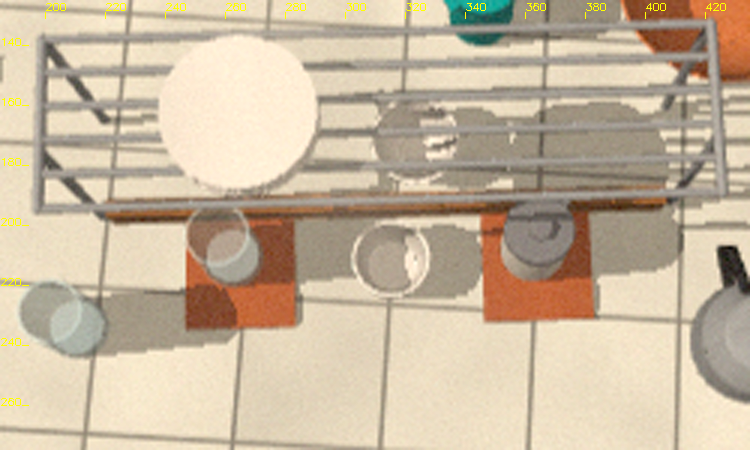

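View pics/scc.png

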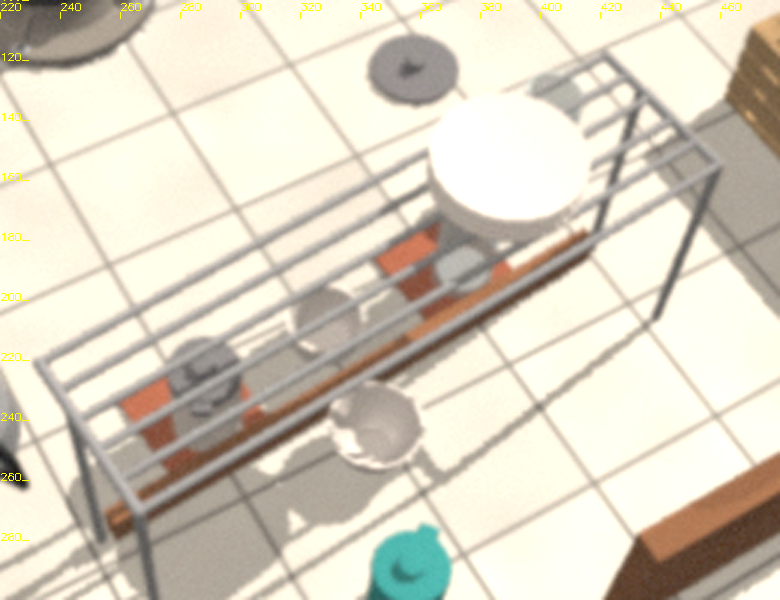

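Top crop: the canister (grey lid, button) is at about (364,203) on the right tile, and the glass on the left tile has its rim at (258,204) and base at (263,210). The choice is clear: turquoise is behind the rail and glass2 stands off the tiles. Front tile corners are (247,234.3), (283.3,233.7), (346.7,232) and (383.3,231.3).

Run:
```python
from h import *
T=dict(np.load("top0.npz"));S=dict(np.load("scene0.npz"))
t=lambda a,b,z:ray(T,185+a/3-.33,125+b/3-.33,z)
s=lambda a,b,z:ray(S,220+a/3-.33,100+b/3-.33,z)
for n,p in dict(tLf=t(186,328,.006),tLr=t(295,326,.006),tRl=t(485,321,.006),tRr=t(595,319,.006),railfootL=t(108,221,0),railfootR=t(665,208,0),w0=t(38,212,.255),w1=t(722,193,.255),w5a=t(40,38,.255),w5b=t(712,24,.255),
 glassbase=t(233,256,.009),glassrim=t(218,237,.126),lid=t(538,233,.110),lidL=t(501,233,.11),lidR=t(574,233,.11),but=t(545,228,.118),bowl=t(390,260,.05),g2rim=t(51,314,.12),g2base=t(77,328,.003),
 S_lid=s(205,372,.11),S_but=s(203,365,.118),S_glassbase=s(462,270,.009),S_w0a=s(38,362,.255),S_w0b=s(605,57,.255),S_w5a=s(140,512,.255),S_w5b=s(718,163,.255),S_bowl=s(325,318,.05)).items(): print(n,p.round(4))
```

```text
tLf [0.4833 0.2392 0.006 ]
tLr [0.4915 0.1304 0.006 ]
tRl [ 0.5075 -0.0596  0.006 ]
tRr [ 0.5158 -0.1698  0.006 ]
railfootL [0.5892 0.3296 0.    ]
railfootR [ 0.6355 -0.2381  0.    ]
w0 [0.5423 0.3299 0.255 ]
w1 [ 0.592 -0.247  0.255]
w5a [0.6958 0.3452 0.255 ]
w5b [ 0.7425 -0.2358  0.255 ]
glassbase [0.5586 0.198  0.009 ]
glassrim [0.5546 0.1966 0.126 ]
lid [ 0.5789 -0.1021  0.11  ]
lidL [ 0.5769 -0.0672  0.11  ]
lidR [ 0.5808 -0.1361  0.11  ]
but [ 0.5824 -0.108   0.118 ]
bowl [0.556 0.038 0.05 ]
g2rim [0.4744 0.3452 0.12  ]
g2base [0.4775 0.3487 0.003 ]
S_lid [ 0.5897 -0.1051  0.11  ]
S_but [ 0.5867 -0.1052  0.118 ]
S_glassbase [0.5575 0.1994 0.009 ]
S_w0a [ 0.5945 -0.248   0.255 ]
S_w0b [0.5488 0.3281 0.255 ]
S_w5a [ 0.7462 -0.2339  0.255 ]
S_w5b [0.6943 0.3443 0.255 ]
S_bowl [0.5612 0.036  0.05  ]
```

```bash
cat >> h.py <<'E'
psi=np.radians(4.75);O=np.array([.610,.0447,0])
RX=np.array([np.cos(psi),np.sin(psi),0]);RY=np.array([-np.sin(psi),np.cos(psi),0]);Z=np.array([0,0,1.])
A=np.stack([RX,RY,Z]) # world->rack
def rack(p): return A@(np.asarray(p)-O)
def world(p): return O+A.T@np.asarray(p)
def target(sgn,th=36.87):
    th=np.radians(th);y=np.sin(th)*RX-np.cos(th)*Z;x=sgn*RY;return np.stack([x,y,np.cross(x,y)],1)
def cur(o):
    q=o["tool_rot"];return Ro.from_quat([q[1],q[2],q[3],q[0]]).as_matrix()
def state():
    from station import get_obs
    o=get_obs();R=cur(o);g=o["eef_pos"]-.0187*R[:,1]
    return o,R,g
def goal(rp,sgn,th=36.87):
    "how far to go: nominal grasp point to rack coords rp (tool frame shift, rotvec deg)"
    o,R,g=state();Rt=target(sgn,th);tcp=world(rp)+.0187*Rt[:,1]
    print("t",o["t"],"grasp rack",rack(g).round(4),"F",o["contact_force"].round(1),"w",round(o["gripper_width"],3))
    print("rot tool deg",np.degrees(Ro.from_matrix(R.T@Rt).as_rotvec()).round(2))
    print("shift tool now",(R.T@(tcp-o["eef_pos"])).round(4),"shift in target axes",(Rt.T@(tcp-o["eef_pos"])).round(4))
    print("q",o["q"].round(2))
E
python3 - <<'E'
from h import *
o,R,g=state();print(R.round(3),rack(g))
T=dict(np.load("top0.npz"));P=cloud(T)
for n,(u,v) in dict(pot=(441,241),pothandle=(430,215),potspout=(450,266),lid=(220,296)).items():print(n,rack(P[v,u]).round(3))
for s in(1,-1):
    for th in (0,36.87):
        print(s,th);goal([-.16,-.146,.2],s,th)
E
```

```text
[[ 0.429 -0.001  0.904]
 [-0.904  0.001  0.429]
 [-0.002 -1.    -0.   ]] [-0.37404678 -0.62530591  0.24914469]
pot [-0.158 -0.355  0.106]
pothandle [-0.081 -0.332  0.091]
potspout [-0.228 -0.376  0.1  ]
lid [-0.291  0.277  0.024]
1 0
t 0.1 grasp rack [-0.374  -0.6253  0.2491] F [0.3 0.2 0.8] w 0.995
rot tool deg [-1.3000e-01 -1.5937e+02 -4.0000e-02]
shift tool now [-0.3731  0.0497  0.3692] shift in target axes [ 0.4793  0.0491 -0.2141]
q [ 1.02  0.48  0.02  1.56 -0.01  1.11 -0.08]
1 36.87
t 0.1 grasp rack [-0.374  -0.6253  0.2491] F [0.3 0.2 0.8] w 0.995
rot tool deg [  -9.34 -151.97  -50.69]
shift tool now [-0.3691  0.046   0.3797] shift in target axes [ 0.4793  0.1715 -0.153 ]
q [ 1.02  0.48  0.02  1.56 -0.01  1.11 -0.08]
-1 0
t 0.1 grasp rack [-0.374  -0.6253  0.2491] F [0.3 0.2 0.8] w 0.995
rot tool deg [ 2.000e-02  2.063e+01 -9.000e-02]
shift tool now [-0.3731  0.0497  0.3692] shift in target axes [-0.4793  0.0491  0.2141]
q [ 1.02  0.48  0.02  1.56 -0.01  1.11 -0.08]
-1 36.87
t 0.1 grasp rack [-0.374  -0.6253  0.2491] F [0.3 0.2 0.8] w 0.995
rot tool deg [36.49 19.88 -6.72]
shift tool now [-0.3691  0.046   0.3797] shift in target axes [-0.4793  0.1715  0.153 ]
q [ 1.02  0.48  0.02  1.56 -0.01  1.11 -0.08]
```

Call:
play_rows(
  increments=[
    [[0,0,0],[0,6.9,0]],
    [[0,0,0],[0,6.9,0]],
    [[0,0,0],[0,6.83,0]],
    [[-0.028,0,0.01],[0,0,0]],
    [[-0.028,0,0.01],[0,0,0]],
    [[-0.028,0,0.01],[0,0,0]],
    [[-0.028,0,0.01],[0,0,0]],
    [[-0.028,0,0.01],[0,0,0]],
    [[-0.028,0,0.01],[0,0,0]],
    [[-0.028,0,0.01],[0,0,0]],
    [[-0.028,0,0.01],[0,0,0]],
    [[-0.028,0,0.01],[0,0,0]],
    [[-0.028,0,0.01],[0,0,0]],
    [[-0.028,0,0.01],[0,0,0]],
    [[-0.028,0,0.01],[0,0,0]],
    [[-0.028,0,0.01],[0,0,0]],
    [[-0.028,0,0.01],[0,0,0]],
    [[-0.028,0,0.01],[0,0,0]],
    [[-0.028,0,0.01],[0,0,0]],
    [[-0.028,0,0.01],[0,0,0]],
  ],
  gripper=0.0854,
  grip_force=30,
)

```text
t: 1.77
eef_pos: [0.4191, -0.1201, 0.2312]
tool_rot: [-0.52, 0.52, -0.479, 0.479]
contact_force: [0.0, -0.4, -0.3]
gripper_width: 1.002
```

Call:
play_rows(
  increments=[
    [[0,0,0],[6.15,0,0]],
    [[0,0,0],[6.15,0,0]],
    [[0,0,0],[6.15,0,0]],
    [[0,0,0],[6.15,0,0]],
    [[0,0,0],[6.15,0,0]],
    [[0,0,0],[6.12,0,0]],
    [[0,0,0],[0,0,0]],
  ],
)

```text
t: 2.35
eef_pos: [0.4149, -0.12, 0.2311]
tool_rot: [0.64, -0.364, 0.339, -0.585]
contact_force: [-0.4, 0.3, -0.3]
gripper_width: 0.994
```

```bash
python3 -c "
from h import *
goal([-.15,-.146,.078],-1)"
```

```text
t 2.35 grasp rack [-0.2175 -0.1481  0.2473] F [-0.4  0.3 -0.3] w 0.994
rot tool deg [ 6.52 -0.11 -0.44]
shift tool now [-0.0005  0.18   -0.0252] shift in target axes [-0.002   0.176  -0.0454]
q [ 0.52 -0.13 -0.22  2.42 -0.58  0.42 -0.71]
```

Call:
play_rows(
  increments=[
    [[0,0.0101,0.0173],[0,0,0]],
    [[0,0.0101,0.0173],[0,0,0]],
    [[0,0.0101,0.0173],[0,0,0]],
    [[0,0,0],[3.3,0,0]],
    [[0,0,0],[3.2,0,-0.4]],
    [[0,0,0],[0,0,0]],
  ],
)

```text
t: 2.85
eef_pos: [0.477, -0.1124, 0.2313]
tool_rot: [0.658, -0.333, 0.309, -0.601]
contact_force: [0.7, 0.3, -0.8]
gripper_width: 0.998
```

```bash
python3 -c "
from h import *
goal([-.15,-.146,.078],-1)"
```

```text
t 2.85 grasp rack [-0.1566 -0.1457  0.2464] F [ 0.7  0.3 -0.8] w 0.998
rot tool deg [ 0.89  0.03 -0.45]
shift tool now [ 0.0015  0.1401 -0.0933] shift in target axes [ 0.0004  0.1387 -0.0955]
q [ 0.49 -0.04 -0.25  2.39 -0.83  0.28 -0.5 ]
```

Call:
play_rows(
  increments=[
    [[0,0.0173,-0.0119],[0.9,0,-0.4]],
    [[0,0.0173,-0.0119],[0,0,0]],
    [[0,0.0173,-0.0119],[0,0,0]],
    [[0,0.0173,-0.0119],[0,0,0]],
    [[0,0.0173,-0.0119],[0,0,0]],
    [[0,0.0173,-0.0119],[0,0,0]],
    [[0,0.0173,-0.0119],[0,0,0]],
    [[0,0.0173,-0.0119],[0,0,0]],
    [[0,0,0],[0,0,0]],
    [[0,0,0],[0,0,0]],
  ],
)

```text
t: 3.68
eef_pos: [0.4668, -0.1192, 0.1424]
tool_rot: [0.654, -0.351, 0.333, -0.581]
contact_force: [0.1, -1.2, 0.0]
gripper_width: 1.001
```

Run:
```python
from h import *
goal([-.043,-.146,.076],-1)
from station import read_camera
c=read_camera("top");crop(c,300,500,120,270,4,"pics/t1.png")
```

```text
t 3.6833 grasp rack [-0.1662 -0.1521  0.1583] F [ 0.1 -1.2  0. ] w 1.001
rot tool deg [ 4.78  0.05 -1.96]
shift tool now [-0.0007  0.1352  0.0622] shift in target axes [-0.0055  0.1398  0.0507]
q [ 0.55  0.16 -0.31  2.43 -1.37  0.17  0.11]
```

View pics/t1.png

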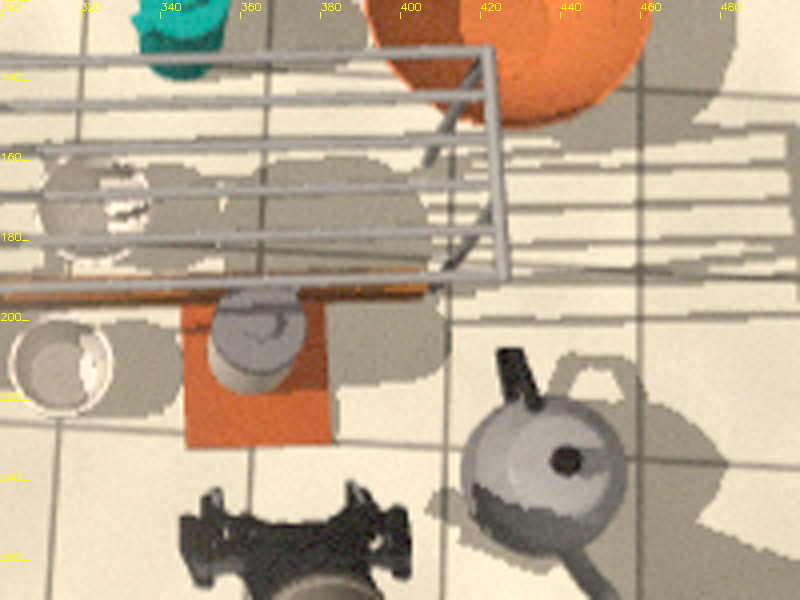

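This picture shows the open gripper in front of the right tile, with its fingertips at about (353,243) and (388,242) straddling the canister's line; the lid is at about (364,203). Joints 4, 5 and 6 are at their limits, so I'll ease the lean to 30° and move farther out.

Call:
play_rows(
  increments=[
    [[0,0.011,0.018],[-1,0,0]],
    [[0,0.011,0.018],[-1,0,0]],
    [[0,0.011,0.018],[0,0,-1]],
    [[0,0,0],[0,0,-1]],
    [[0,0,0],[0,0,0]],
  ],
)

```text
t: 4.15
eef_pos: [0.5295, -0.1099, 0.1432]
tool_rot: [0.64, -0.369, 0.334, -0.585]
contact_force: [0.5, 0.2, -0.8]
gripper_width: 1.0
```

Run:
```python
from h import *
goal([-.1,-.146,.076],-1,30)
```

```text
t 4.15 grasp rack [-0.1024 -0.1475  0.1593] F [ 0.5  0.2 -0.8] w 1.0
rot tool deg [-0.31  0.53 -0.06]
shift tool now [-0.0017  0.0732 -0.04  ] shift in target axes [-0.0014  0.0734 -0.0396]
q [ 0.05  0.21  0.13  2.34 -1.11  0.17 -0.24]
```

Call:
play_rows(
  increments=[
    [[0,0.0092,-0.005],[-0.3,0.5,0]],
    [[0,0.0092,-0.005],[0,0,0]],
    [[0,0.0092,-0.005],[0,0,0]],
    [[0,0.0092,-0.005],[0,0,0]],
    [[-0.0015,0.0092,-0.005],[0,0,0]],
    [[0,0.0092,-0.005],[0,0,0]],
    [[0,0.0092,-0.005],[0,0,0]],
    [[0,0.0092,-0.005],[0,0,0]],
    [[0,0,0],[0,0,0]],
  ],
)

```text
t: 4.9
eef_pos: [0.5359, -0.1199, 0.0887]
tool_rot: [0.633, -0.379, 0.359, -0.572]
contact_force: [0.1, -0.2, 0.4]
gripper_width: 1.0
```

Run:
```python
from h import *
goal([-.037,-.146,.076],-1,30)
```

```text
t 4.9 grasp rack [-0.096  -0.1583  0.1053] F [ 0.1 -0.2  0.4] w 1.0
rot tool deg [ 2.9  -0.34 -1.16]
shift tool now [-0.011   0.0532  0.04  ] shift in target axes [-0.0119  0.0549  0.0374]
q [ 0.14  0.35  0.06  2.31 -1.37  0.17  0.03]
```

Joint 6 sits at its lower stop, so a lean needs the flipped wrist (joint 5 near π). I'll retreat up, turn half a turn about the tool axis (same grasp), and re-lean with joint 5 going the other way.

Call:
play_rows(
  increments=[
    [[0,-0.02,0],[0,0,0]],
    [[0,-0.02,0],[0,0,0]],
    [[0,-0.02,0],[0,0,0]],
    [[0,-0.02,0],[0,0,0]],
    [[0,-0.02,0],[0,0,0]],
    [[0,-0.02,0],[0,0,0]],
    [[0,-0.02,0],[-5,0,0]],
    [[0,-0.02,0],[-7,0,0]],
    [[0,0,0],[-7,0,0]],
    [[0,0,0],[-5,0,0]],
    [[0,0,0],[0,0,0]],
  ],
)

```text
t: 5.82
eef_pos: [0.4717, -0.1245, 0.228]
tool_rot: [0.551, -0.495, 0.461, -0.489]
contact_force: [0.5, -0.2, -0.7]
gripper_width: 1.001
```

Call:
play_rows(
  increments=[
    [[0,0,0],[0,-7,0]],
    [[0,0,0],[0,-7,0]],
    [[0,0,0],[0,-7,0]],
    [[0,0,0],[0,-7,0]],
    [[0,0,0],[0,-7,0]],
    [[0,0,0],[0,-7,0]],
    [[0,0,0],[0,-7,0]],
    [[0,0,0],[0,-7,0]],
    [[0,0,0],[0,-7,0]],
    [[0,0,0],[0,-7,0]],
    [[0,0,0],[0,-7,0]],
    [[0,0,0],[0,-7,0]],
    [[0,0,0],[0,-7,0]],
    [[0,0,0],[0,-7,0]],
    [[0,0,0],[0,-7,0]],
    [[0,0,0],[0,-7,0]],
    [[0,0,0],[0,-7,0]],
    [[0,0,0],[0,-7,0]],
    [[0,0,0],[0,-7,0]],
    [[0,0,0],[0,-7,0]],
  ],
)

```text
t: 7.48
eef_pos: [0.4669, -0.1258, 0.2261]
tool_rot: [-0.622, 0.628, 0.361, -0.298]
contact_force: [-0.1, 0.1, -0.3]
gripper_width: 1.003
```

Run:
```python
from h import *
goal([-.15,-.146,.23],1,30)
```

```text
t 7.4833 grasp rack [-0.1583 -0.1585  0.2447] F [-0.1  0.1 -0.3] w 1.003
rot tool deg [-24.59 -38.91  -7.1 ]
shift tool now [ 0.0185  0.0139 -0.0042] shift in target axes [ 0.012   0.0187 -0.0078]
q [-0.12  0.12  0.32  2.07 -0.11  0.88  1.23]
```

Call:
play_rows(
  increments=[
    [[0,0,0],[0,-6.7,0]],
    [[0,0,0],[0,-6.7,0]],
    [[0,0,0],[0,-6.7,0]],
    [[0,0,0],[0,-6.7,0]],
    [[0,0,0],[0,-6.7,0]],
    [[0,0,0],[0,-6.7,0]],
    [[0,0,0],[0,0,7]],
    [[0,0,0],[0,0,7]],
    [[0,0,0],[0,0,6]],
    [[0,0,0],[0,0,0]],
  ],
)

```text
t: 8.32
eef_pos: [0.4664, -0.1225, 0.2249]
tool_rot: [-0.375, 0.569, 0.466, -0.564]
contact_force: [-0.4, 1.3, -0.4]
gripper_width: 0.998
```

Run:
```python
from h import *
goal([-.15,-.146,.23],1,30)
```

```text
t 8.3167 grasp rack [-0.1585 -0.1493  0.2427] F [-0.4  1.3 -0.4] w 0.998
rot tool deg [-24.94   4.69 -16.47]
shift tool now [ 0.0117  0.0094 -0.0155] shift in target axes [ 0.0087  0.0178 -0.0086]
q [-0.27  0.09  0.21  2.14  0.37  0.85  1.36]
```

Call:
play_rows(
  increments=[
    [[0,0,0],[-7,0,0]],
    [[0,0,0],[-7,0,0]],
    [[0,0,0],[-7,0,0]],
    [[0,0,0],[-7,0,0]],
    [[0,0,0],[-7,0,0]],
    [[0,0,0],[0,0,0]],
  ],
)

```text
t: 8.82
eef_pos: [0.4663, -0.1348, 0.2284]
tool_rot: [-0.248, 0.642, 0.567, -0.452]
contact_force: [-1.0, -0.0, -0.3]
gripper_width: 1.002
```

Run:
```python
from h import *
goal([-.15,-.146,.23],1,36.87)
```

```text
t 8.8167 grasp rack [-0.1671 -0.1619  0.244 ] F [-1.  -0.  -0.3] w 1.002
rot tool deg [ -7.68   8.19 -15.49]
shift tool now [ 0.0246  0.0147 -0.0131] shift in target axes [ 0.021   0.0223 -0.0074]
q [ 0.05 -0.07 -0.06  2.41  0.75  0.35  1.04]
```

Call:
play_rows(
  increments=[
    [[0.007,0.013,-0.004],[-3,0,0]],
    [[0.007,0.013,-0.004],[-3,0,0]],
    [[0.007,0.013,-0.004],[-3,0,0]],
    [[0.007,0.013,-0.002],[-3,0,0]],
    [[0.007,0.015,0],[0,0,0]],
    [[0.007,0.015,0],[0,0,0]],
    [[0,0,0],[0,0,0]],
  ],
)

```text
t: 9.4
eef_pos: [0.5016, -0.1289, 0.1792]
tool_rot: [-0.213, 0.657, 0.576, -0.438]
contact_force: [-0.6, -0.0, -0.3]
gripper_width: 0.997
```

Run:
```python
from h import *
goal([-.12,-.146,.14],1,36.87)
```

```text
t 9.4 grasp rack [-0.1326 -0.1586  0.1938] F [-0.6 -0.  -0.3] w 0.997
rot tool deg [ -3.27   9.65 -16.77]
shift tool now [0.0353 0.0446 0.0143] shift in target axes [0.018  0.0515 0.0216]
q [ 0.46  0.12 -0.52  2.43  1.63  0.33  0.16]
```

Call:
play_rows(
  increments=[
    [[0.006,0.011,0.003],[-1,2,-2]],
    [[0.006,0.011,0.003],[-1,2,-2]],
    [[0.006,0.011,0.003],[-1,2,-3]],
    [[0.006,0.011,0.003],[0,2,-3]],
    [[0,0,0],[0,1,-3]],
    [[0,0,0],[0,1,-3]],
    [[0,0,0],[0,0,0]],
  ],
)

```text
t: 9.98
eef_pos: [0.5171, -0.1223, 0.134]
tool_rot: [-0.3, 0.614, 0.651, -0.329]
contact_force: [0.2, -0.5, 0.6]
gripper_width: 0.995
```

Run:
```python
from h import *
goal([-.11,-.146,.078],1,36.87)
```

```text
t 9.9833 grasp rack [-0.1177 -0.1583  0.1489] F [ 0.2 -0.5  0.6] w 0.995
rot tool deg [ 0.26 -0.33 -1.23]
shift tool now [0.0138 0.0609 0.0368] shift in target axes [0.0127 0.0614 0.0365]
q [ 1.08  0.38 -0.98  2.39  2.22  0.17 -0.3 ]
```

Call:
play_rows(
  increments=[
    [[0.002,0.01,0.006],[0,0,-1]],
    [[0.002,0.01,0.006],[0,0,0]],
    [[0.002,0.01,0.006],[0,0,0]],
    [[0.002,0.01,0.006],[0,0,0]],
    [[0.002,0.01,0.006],[0,0,0]],
    [[0.002,0.01,0.006],[0,0,0]],
    [[0,0,0],[0,0,0]],
  ],
)

```text
t: 10.57
eef_pos: [0.5222, -0.1019, 0.0618]
tool_rot: [-0.303, 0.603, 0.66, -0.33]
contact_force: [0.3, 1.0, -0.4]
gripper_width: 1.001
```

Run:
```python
from h import *
goal([-.037,-.146,.077],1,36.87)
```

```text
t 10.5667 grasp rack [-0.1108 -0.1389  0.0768] F [ 0.3  1.  -0.4] w 1.001
rot tool deg [-0.09  0.22  0.32]
shift tool now [-0.0076  0.044  -0.0593] shift in target axes [-0.0072  0.0441 -0.0592]
q [ 1.04  0.64 -1.01  2.41  2.34  0.42 -0.32]
```

Call:
play_rows(
  increments=[
    [[-0.007,0,0],[0,0,0]],
    [[0,0.0055,-0.0074],[0,0,0]],
    [[0,0.0055,-0.0074],[0,0,0]],
    [[0,0.0055,-0.0074],[0,0,0]],
    [[0,0.0055,-0.0074],[0,0,0]],
    [[0,0,0],[0,0,0]],
  ],
)

```text
t: 11.07
eef_pos: [0.5642, -0.1064, 0.0664]
tool_rot: [-0.3, 0.605, 0.661, -0.327]
contact_force: [0.5, -0.5, 0.3]
gripper_width: 1.002
```

Run:
```python
from h import *
goal([-.037,-.146,.077],1,36.87)
from station import read_camera
c=read_camera("top");crop(c,300,500,160,310,4,"pics/t2.png")
```

```text
t 11.0667 grasp rack [-0.0695 -0.1469  0.0813] F [ 0.5 -0.5  0.3] w 1.002
rot tool deg [0.45 0.18 0.21]
shift tool now [ 0.0006  0.0231 -0.0231] shift in target axes [ 0.0008  0.0229 -0.0233]
q [ 0.97  0.64 -0.96  2.33  2.29  0.38 -0.28]
```

View pics/t2.png

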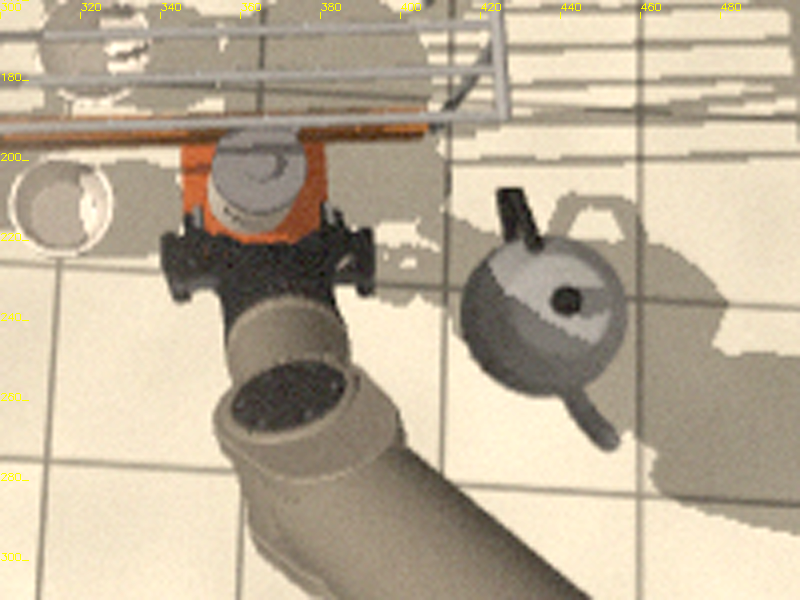

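The fingers straddle the canister: fingertips at about (349,213) and (382,211), lid at (364,202) between them. The arm is clear of the teapot and wires.

Call:
play_rows(
  increments=[
    [[0,0.0058,-0.0058],[0,0,0]],
    [[0,0.0058,-0.0058],[0,0,0]],
    [[0,0.0058,-0.0058],[0,0,0]],
    [[0,0.0058,-0.0058],[0,0,0]],
    [[0,0,0],[0,0,0]],
  ],
)

```text
t: 11.53
eef_pos: [0.5955, -0.1034, 0.0608]
tool_rot: [-0.301, 0.605, 0.661, -0.327]
contact_force: [0.6, -0.5, 0.5]
gripper_width: 1.003
```

Call:
play_rows(
  increments=[
    [[0,0,0],[0,0,0]],
    [[0,0,0],[0,0,0]],
    [[0,0,0],[0,0,0]],
    [[0,0,0],[0,0,0]],
    [[0,0,0],[0,0,0]],
    [[0,0,0],[0,0,0]],
    [[0,0,0],[0,0,0]],
    [[0,0,0],[0,0,0]],
  ],
  gripper=0.055,
  grip_force=30,
)

```text
t: 12.2
eef_pos: [0.5932, -0.1031, 0.0605]
tool_rot: [-0.302, 0.604, 0.661, -0.327]
contact_force: [-2.7, 2.1, 5.5]
gripper_width: 0.757
```

Run:
```python
from h import *
goal([-.037,-.146,.077],1,36.87)
```

```text
t 12.2 grasp rack [-0.0403 -0.146   0.0754] F [-2.7  2.1  5.5] w 0.757
rot tool deg [0.26 0.14 0.31]
shift tool now [-0.0001  0.0007 -0.0035] shift in target axes [-0.0001  0.0007 -0.0035]
q [ 0.9   0.67 -0.91  2.27  2.26  0.37 -0.25]
```

Call:
play_rows(
  increments=[
    [[0,-0.002,-0.0015],[0,0,0]],
    [[0,-0.004,-0.003],[0,0,0]],
    [[0,-0.006,-0.0045],[0,0,0]],
    [[0,-0.0088,0.0007],[0,0,0]],
    [[0,-0.0088,0.0007],[0,0,0]],
    [[0,-0.0088,0.0007],[0,0,0]],
    [[0,-0.0088,0.0007],[0,0,0]],
    [[0,-0.0088,0.0007],[0,0,0]],
    [[0,-0.0088,0.0007],[0,0,0]],
    [[0,0,0],[0,0,0]],
  ],
)

```text
t: 13.03
eef_pos: [0.5573, -0.1072, 0.1161]
tool_rot: [-0.301, 0.605, 0.66, -0.328]
contact_force: [0.2, -0.2, -3.3]
gripper_width: 0.756
```

Run:
```python
from h import *
goal([-.08,0,.137],1,36.87)
from station import read_camera
c=read_camera("scene");crop(c,220,480,100,300,3,"pics/s3.png")
```

```text
t 13.0333 grasp rack [-0.0764 -0.1471  0.131 ] F [ 0.2 -0.2 -3.3] w 0.756
rot tool deg [0.28 0.17 0.18]
shift tool now [ 0.1471 -0.0065 -0.0011] shift in target axes [ 0.1471 -0.007  -0.0006]
q [ 0.97  0.47 -0.92  2.32  2.16  0.22 -0.23]
```

View pics/s3.png

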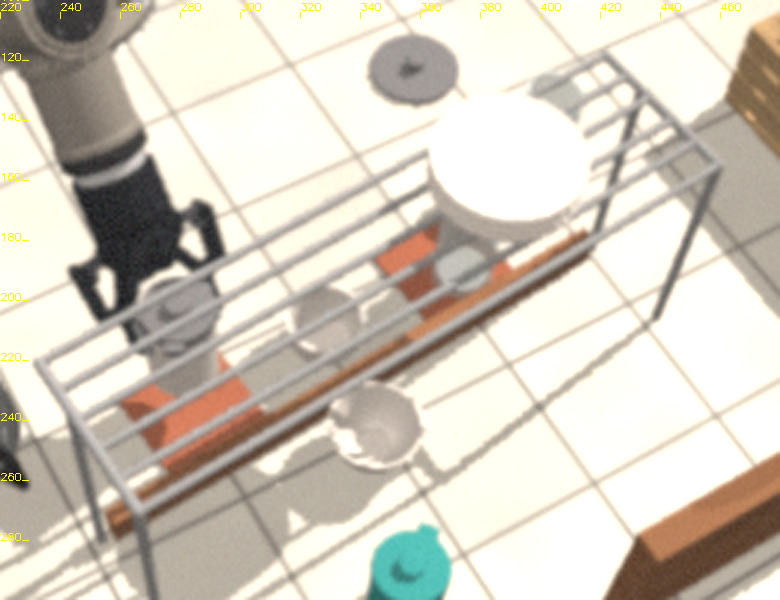

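The picture shows the canister held upright at about (275,200), lifted off the right tile, with gripper and arm in front of the rack and clear of the wires. Weight reads 3.3 N.

Call:
play_rows(
  increments=[
    [[0.008,-0.004,-0.003],[0,0,0]],
    [[0.016,-0.0012,0.0016],[0,0,0]],
    [[0.016,-0.0012,0.0016],[0,0,0]],
    [[0.016,0,0],[0,0,0]],
    [[0.016,0,0],[0,0,0]],
    [[0.016,0,0],[0,0,0]],
    [[0.016,0,0],[0,0,0]],
    [[0.016,0,0],[0,0,0]],
    [[0.016,0,0],[0,0,0]],
    [[0.008,0,0],[0,0,0]],
    [[0,0,0],[0,0,0]],
  ],
)

```text
t: 14.0
eef_pos: [0.5416, 0.0393, 0.1206]
tool_rot: [-0.301, 0.603, 0.662, -0.328]
contact_force: [-0.7, -0.3, -3.6]
gripper_width: 0.756
```

Run:
```python
from h import *
goal([-.13,.13,.13],1,36.87)
```

```text
t 14.0 grasp rack [-7.990e-02  1.000e-04  1.355e-01] F [-0.7 -0.3 -3.6] w 0.756
rot tool deg [0.27 0.27 0.48]
shift tool now [ 0.1302 -0.0247  0.0427] shift in target axes [ 0.1297 -0.0256  0.0434]
q [ 0.68  0.45 -1.04  2.39  1.97  0.48 -0.37]
```

Call:
play_rows(
  increments=[
    [[0.016,-0.0024,0.0032],[0,0,0]],
    [[0.016,-0.0024,0.0032],[0,0,0]],
    [[0.016,-0.0024,0.0032],[0,0,0]],
    [[0.016,-0.0024,0.0032],[0,0,0]],
    [[0.016,-0.0024,0.0032],[0,0,0]],
    [[0.014,0.005,0.0085],[0,0,0]],
    [[0.014,0.005,0.0085],[0,0,0]],
    [[0.014,0.005,0.0085],[0,0,0]],
    [[0.014,0.005,0.0085],[0,0,0]],
    [[0,0,0],[0,0,0]],
  ],
)

```text
t: 14.83
eef_pos: [0.4938, 0.1709, 0.0825]
tool_rot: [-0.303, 0.603, 0.661, -0.328]
contact_force: [-0.4, 0.3, -2.3]
gripper_width: 0.763
```

Run:
```python
from h import *
goal([-.16,.23,.1],1,36.87)
```

```text
t 14.8333 grasp rack [-0.1166  0.1352  0.0975] F [-0.4  0.3 -2.3] w 0.763
rot tool deg [0.08 0.16 0.46]
shift tool now [ 0.0949 -0.0273  0.033 ] shift in target axes [ 0.0946 -0.0281  0.0333]
q [ 0.32  0.63 -1.14  2.43  1.89  0.88 -0.61]
```

Call:
play_rows(
  increments=[
    [[0.015,-0.0043,0.0057],[0,0,0]],
    [[0.015,-0.0043,0.0057],[0,0,0]],
    [[0.015,-0.0043,0.0057],[0,0,0]],
    [[0.015,-0.0043,0.0057],[0,0,0]],
    [[0.0138,-0.0068,0.009],[0,0,0]],
    [[0.0138,-0.0068,0.009],[0,0,0]],
    [[0.0138,-0.0068,0.009],[0,0,0]],
    [[0.0138,-0.0068,0.009],[0,0,0]],
    [[0,0,0],[0,0,0]],
  ],
)

```text
t: 15.58
eef_pos: [0.4104, 0.2797, 0.0847]
tool_rot: [-0.302, 0.603, 0.662, -0.327]
contact_force: [0.4, 1.1, -3.0]
gripper_width: 0.758
```

Run:
```python
from h import *
goal([-.19,.4,.1],1,36.87)
```

```text
t 15.5833 grasp rack [-0.1907  0.2506  0.0997] F [ 0.4  1.1 -3. ] w 0.758
rot tool deg [0.21 0.16 0.49]
shift tool now [ 0.1492  0.0015 -0.0011] shift in target axes [ 0.1493  0.0002 -0.0007]
q [-0.04  0.69 -1.22  2.42  1.7   1.14 -0.8 ]
```

Call:
play_rows(
  increments=[
    [[0.01,0,0],[0,0,0]],
    [[0.016,0,0],[0,0,0]],
    [[0.016,0,0],[0,0,0]],
    [[0.016,0,0],[0,0,0]],
    [[0.016,0,0],[0,0,0]],
    [[0.016,0,0],[0,0,0]],
    [[0.016,0,0],[0,0,0]],
    [[0.016,0,0],[0,0,0]],
    [[0.016,0,0],[0,0,0]],
    [[0.016,0,0],[0,0,0]],
    [[0.008,0,0],[0,0,0]],
    [[0,0,0],[0,0,0]],
  ],
)

```text
t: 16.58
eef_pos: [0.3981, 0.4399, 0.0849]
tool_rot: [-0.302, 0.605, 0.661, -0.327]
contact_force: [-0.7, -0.0, -3.0]
gripper_width: 0.757
```

Run:
```python
from h import *
goal([-.19,.41,.071],1,36.87)
```

```text
t 16.5833 grasp rack [-0.1897  0.4113  0.0998] F [-0.7 -0.  -3. ] w 0.757
rot tool deg [0.26 0.02 0.3 ]
shift tool now [-0.0015  0.0228  0.0177] shift in target axes [-0.0014  0.0229  0.0176]
q [-0.36  0.82 -1.16  2.14  1.6   1.3  -0.76]
```

Lower 29 mm: 26 mm first, then slowly to contact.

Call:
play_rows(
  increments=[
    [[0,0.0056,0.0042],[0,0,0]],
    [[0,0.0056,0.0042],[0,0,0]],
    [[0,0.0056,0.0042],[0,0,0]],
    [[0,0.0032,0.0024],[0,0,0]],
    [[0,0.0016,0.0012],[0,0,0]],
    [[0,0.0012,0.0009],[0,0,0]],
    [[0,0,0],[0,0,0]],
    [[0,0,0],[0,0,0]],
  ],
)

```text
t: 17.25
eef_pos: [0.3975, 0.4386, 0.0563]
tool_rot: [-0.302, 0.605, 0.661, -0.327]
contact_force: [-0.5, -0.3, -3.6]
gripper_width: 0.755
```

Run:
```python
from h import *
goal([-.19,.41,.0695],1,36.87)
```

```text
t 17.25 grasp rack [-0.1904  0.4101  0.0712] F [-0.5 -0.3 -3.6] w 0.755
rot tool deg [0.27 0.12 0.27]
shift tool now [-0.0002  0.0016  0.0007] shift in target axes [-0.0001  0.0016  0.0007]
q [-0.39  0.87 -1.12  2.15  1.66  1.31 -0.81]
```

Call:
play_rows(
  increments=[
    [[0,0.0008,0.0006],[0,0,0]],
    [[0,0.0008,0.0006],[0,0,0]],
    [[0,0,0],[0,0,0]],
    [[0,0,0],[0,0,0]],
  ],
)

```text
t: 17.58
eef_pos: [0.3976, 0.4387, 0.0545]
tool_rot: [-0.301, 0.605, 0.661, -0.327]
contact_force: [0.1, 0.2, -1.3]
gripper_width: 0.757
```

Call:
play_rows(
  increments=[
    [[0,0,0],[0,0,0]],
    [[0,0,0],[0,0,0]],
    [[0,0,0],[0,0,0]],
    [[0,0,0],[0,0,0]],
    [[0,0,0],[0,0,0]],
    [[0,-0.005,0],[0,0,0]],
    [[0,-0.01,0],[0,0,0]],
    [[0,-0.015,0],[0,0,0]],
    [[0,-0.015,0],[0,0,0]],
    [[0,-0.015,0],[0,0,0]],
    [[0,-0.015,0],[0,0,0]],
    [[0,-0.015,0],[0,0,0]],
    [[0,-0.015,0],[0,0,0]],
    [[0,-0.01,0],[0,0,0]],
    [[0,0,0],[0,0,0]],
  ],
  gripper=0.0854,
)

```text
t: 18.83
eef_pos: [0.3269, 0.4334, 0.148]
tool_rot: [-0.301, 0.603, 0.662, -0.327]
contact_force: [1.1, 0.2, -0.7]
gripper_width: 1.001
```

Run:
```python
from h import *
goal([-.13,.156,.16],1,36.87)
from station import read_camera
c=read_camera("top");crop(c,140,340,120,270,4,"pics/t3.png");np.savez("top3.npz",**c)
```

```text
t 18.8333 grasp rack [-0.2612  0.4107  0.1629] F [ 1.1  0.2 -0.7] w 1.001
rot tool deg [0.36 0.16 0.47]
shift tool now [-0.2557  0.0796 -0.1019] shift in target axes [-0.2548  0.081  -0.1031]
q [-0.39  0.7  -1.3   2.18  1.42  1.36 -0.78]
```

View pics/t3.png

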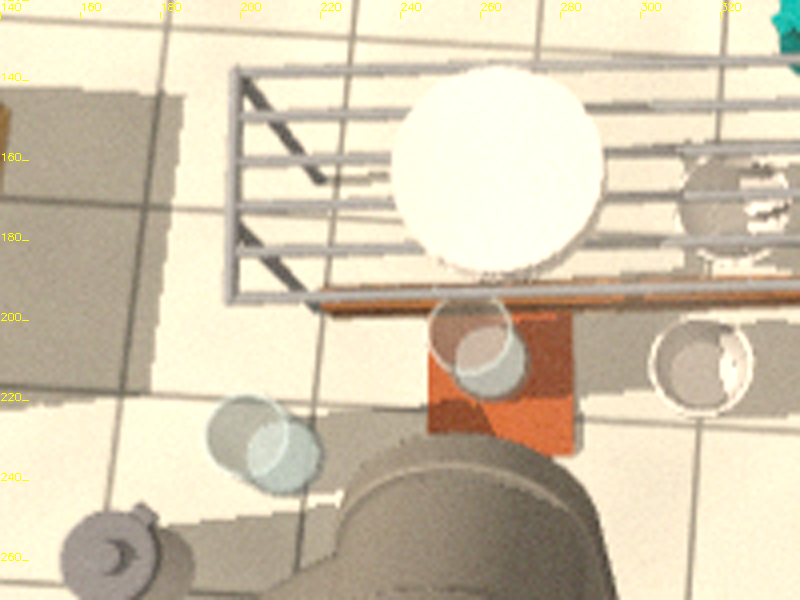

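The canister stands parked upright with its button at about (168,259). Glass (rim (257,204), base (262.5,210.5)) and glass2 are untouched.

Call:
play_rows(
  increments=[
    [[-0.016,0.005,-0.0064],[0,0,0]],
    [[-0.016,0.005,-0.0064],[0,0,0]],
    [[-0.016,0.005,-0.0064],[0,0,0]],
    [[-0.016,0.005,-0.0064],[0,0,0]],
    [[-0.016,0.005,-0.0064],[0,0,0]],
    [[-0.016,0.005,-0.0064],[0,0,0]],
    [[-0.016,0.005,-0.0064],[0,0,0]],
    [[-0.016,0.005,-0.0064],[0,0,0]],
    [[-0.016,0.005,-0.0064],[0,0,0]],
    [[-0.016,0.005,-0.0064],[0,0,0]],
    [[-0.016,0.005,-0.0064],[0,0,0]],
    [[-0.016,0.005,-0.0064],[0,0,0]],
    [[-0.016,0.005,-0.0064],[0,0,0]],
    [[-0.016,0.005,-0.0064],[0,0,0]],
    [[-0.016,0.005,-0.0064],[0,0,0]],
    [[-0.016,0.005,-0.0064],[0,0,0]],
    [[0,0,0],[0,0,0]],
  ],
)

```text
t: 20.3
eef_pos: [0.4815, 0.1842, 0.1422]
tool_rot: [-0.302, 0.607, 0.658, -0.328]
contact_force: [0.4, -0.5, 0.2]
gripper_width: 1.003
```

Run:
```python
from h import *
goal([-.12,.156,.093],1,36.87)
```

```text
t 20.3 grasp rack [-0.1278  0.1497  0.1571] F [ 0.4 -0.5  0.2] w 1.003
rot tool deg [ 0.19 -0.1  -0.07]
shift tool now [0.0064 0.0558 0.0325] shift in target axes [0.0064 0.056  0.0323]
q [ 0.43  0.52 -1.33  2.4   1.66  0.86 -0.45]
```

Call:
play_rows(
  increments=[
    [[0.001,0.0093,0.0054],[0,0,0]],
    [[0.001,0.0093,0.0054],[0,0,0]],
    [[0.001,0.0093,0.0054],[0,0,0]],
    [[0.001,0.0093,0.0054],[0,0,0]],
    [[0.001,0.0093,0.0054],[0,0,0]],
    [[0.001,0.0093,0.0054],[0,0,0]],
    [[0,0,0],[0,0,0]],
  ],
)

```text
t: 20.88
eef_pos: [0.4864, 0.1955, 0.077]
tool_rot: [-0.303, 0.604, 0.66, -0.329]
contact_force: [0.2, 0.3, -0.5]
gripper_width: 0.998
```

Run:
```python
from h import *
goal([-.041,.156,.093],1,36.87)
```

```text
t 20.8833 grasp rack [-0.1219  0.1605  0.092 ] F [ 0.2  0.3 -0.5] w 0.998
rot tool deg [0.06 0.13 0.28]
shift tool now [-0.0049  0.0477 -0.0652] shift in target axes [-0.0046  0.0477 -0.0653]
q [ 0.28  0.71 -1.2   2.42  1.86  1.   -0.61]
```

Call:
play_rows(
  increments=[
    [[-0.0046,0,0],[0,0,0]],
    [[0,0.006,-0.0081],[0,0,0]],
    [[0,0.006,-0.0081],[0,0,0]],
    [[0,0.006,-0.0081],[0,0,0]],
    [[0,0.006,-0.0081],[0,0,0]],
    [[0,0.006,-0.0081],[0,0,0]],
    [[0,0.006,-0.0081],[0,0,0]],
    [[0,0.006,-0.0081],[0,0,0]],
    [[0,0.006,-0.0081],[0,0,0]],
    [[0,0,0],[0,0,0]],
  ],
)

```text
t: 21.72
eef_pos: [0.5706, 0.1977, 0.0805]
tool_rot: [-0.302, 0.605, 0.66, -0.326]
contact_force: [0.1, 0.4, 0.6]
gripper_width: 0.997
```

Call:
play_rows(
  increments=[
    [[0,0,0],[0,0,0]],
    [[0,0,0],[0,0,0]],
    [[0,0,0],[0,0,0]],
    [[0,0,0],[0,0,0]],
    [[0,0,0],[0,0,0]],
    [[0,0,0],[0,0,0]],
    [[0,0,0],[0,0,0]],
    [[0,0,0],[0,0,0]],
  ],
  gripper=0.05,
  grip_force=25,
)

```text
t: 22.38
eef_pos: [0.568, 0.1982, 0.0802]
tool_rot: [-0.301, 0.604, 0.661, -0.327]
contact_force: [-2.0, 1.2, 2.4]
gripper_width: 0.717
```

Run:
```python
from h import *
goal([-.041,.156,.093],1,36.87)
```

```text
t 22.3833 grasp rack [-0.0405  0.1563  0.0951] F [-2.   1.2  2.4] w 0.717
rot tool deg [0.27 0.14 0.3 ]
shift tool now [-0.0004  0.0014  0.0018] shift in target axes [-0.0004  0.0014  0.0018]
q [ 0.32  0.75 -1.14  2.26  1.87  0.92 -0.44]
```

Call:
play_rows(
  increments=[
    [[0,-0.002,-0.0015],[0,0,0]],
    [[0,-0.004,-0.003],[0,0,0]],
    [[0,-0.006,-0.0045],[0,0,0]],
    [[0,-0.0095,0],[0,0,0]],
    [[0,-0.0095,0],[0,0,0]],
    [[0,-0.0095,0],[0,0,0]],
    [[0,-0.0095,0],[0,0,0]],
    [[0,-0.0095,0],[0,0,0]],
    [[0,-0.0095,0],[0,0,0]],
    [[0,0,0],[0,0,0]],
  ],
)

```text
t: 23.22
eef_pos: [0.533, 0.1951, 0.1422]
tool_rot: [-0.3, 0.604, 0.661, -0.327]
contact_force: [1.1, -0.0, -2.5]
gripper_width: 0.715
```

Run:
```python
from h import *
goal([-.075,-.02,.154],1,36.87)
```

```text
t 23.2167 grasp rack [-0.0756  0.1561  0.1571] F [ 1.1 -0.  -2.5] w 0.715
rot tool deg [0.38 0.21 0.29]
shift tool now [-0.1762  0.002   0.0022] shift in target axes [-0.1762  0.0028  0.0015]
q [ 0.4   0.57 -1.26  2.3   1.68  0.85 -0.36]
```

Lateral over the bowl (glass bottom at about 68 mm, bowl 50 mm high).

Call:
play_rows(
  increments=[
    [[-0.008,0,0],[0,0,0]],
    [[-0.014,0,0],[0,0,0]],
    [[-0.014,0,0],[0,0,0]],
    [[-0.014,0,0],[0,0,0]],
    [[-0.014,0,0],[0,0,0]],
    [[-0.014,0,0],[0,0,0]],
    [[-0.014,0,0],[0,0,0]],
    [[-0.014,0,0],[0,0,0]],
    [[-0.014,0,0],[0,0,0]],
    [[-0.014,0,0],[0,0,0]],
    [[-0.014,0,0],[0,0,0]],
    [[-0.014,0,0],[0,0,0]],
    [[-0.014,0,0],[0,0,0]],
    [[0,0,0],[0,0,0]],
  ],
)

```text
t: 24.38
eef_pos: [0.5491, 0.0149, 0.1392]
tool_rot: [-0.302, 0.607, 0.658, -0.328]
contact_force: [0.1, -0.7, -2.7]
gripper_width: 0.712
```

Run:
```python
from h import *
goal([-.075,-.15,.13],1,36.87)
```

```text
t 24.3833 grasp rack [-0.0745 -0.0246  0.1541] F [ 0.1 -0.7 -2.7] w 0.712
rot tool deg [ 0.18 -0.09 -0.03]
shift tool now [-0.1254  0.019   0.0148] shift in target axes [-0.1254  0.019   0.015 ]
q [ 0.88  0.5  -1.22  2.36  1.82  0.51 -0.14]
```

Call:
play_rows(
  increments=[
    [[-0.011,0,0],[0,0,0]],
    [[-0.011,0,0],[0,0,0]],
    [[-0.011,0,0],[0,0,0]],
    [[-0.011,0,0],[0,0,0]],
    [[-0.011,0,0],[0,0,0]],
    [[-0.011,0,0],[0,0,0]],
    [[-0.012,0.0048,0.0036],[0,0,0]],
    [[-0.012,0.0048,0.0036],[0,0,0]],
    [[-0.012,0.0048,0.0036],[0,0,0]],
    [[-0.012,0.0048,0.0036],[0,0,0]],
    [[-0.011,0.0048,0.0036],[0,0,0]],
    [[0,0,0],[0,0,0]],
  ],
)

```text
t: 25.38
eef_pos: [0.5599, -0.1086, 0.1084]
tool_rot: [-0.303, 0.606, 0.659, -0.327]
contact_force: [-0.6, -0.8, -1.9]
gripper_width: 0.715
```

Run:
```python
from h import *
goal([-.052,-.15,.098],1,36.87)
```

```text
t 25.3833 grasp rack [-0.0739 -0.1486  0.1233] F [-0.6 -0.8 -1.9] w 0.715
rot tool deg [ 0.17 -0.1   0.09]
shift tool now [-0.0014  0.0334 -0.0022] shift in target axes [-0.0014  0.0334 -0.0023]
q [ 1.1   0.59 -1.1   2.31  1.97  0.35  0.01]
```

Call:
play_rows(
  increments=[
    [[-0.0014,0.0084,-0.0006],[0,0,0]],
    [[0,0.0084,-0.0006],[0,0,0]],
    [[0,0.0084,-0.0006],[0,0,0]],
    [[0,0.0084,-0.0006],[0,0,0]],
    [[0,0.0008,0.0006],[0,0,0]],
    [[0,0.0008,0.0006],[0,0,0]],
    [[0,0,0],[0,0,0]],
  ],
)

```text
t: 25.97
eef_pos: [0.5822, -0.104, 0.0822]
tool_rot: [-0.302, 0.604, 0.661, -0.328]
contact_force: [0.5, -0.3, -2.9]
gripper_width: 0.711
```

Run:
```python
from h import *
goal([-.031,-.15,.0955],1,36.87)
```

```text
t 25.9667 grasp rack [-0.0513 -0.146   0.0971] F [ 0.5 -0.3 -2.9] w 0.711
rot tool deg [0.24 0.13 0.31]
shift tool now [-0.0042  0.0136 -0.0151] shift in target axes [-0.0041  0.0135 -0.0152]
q [ 1.05  0.69 -1.09  2.28  2.04  0.43 -0.01]
```

Call:
play_rows(
  increments=[
    [[-0.004,0,0],[0,0,0]],
    [[0,0.0018,-0.0024],[0,0,0]],
    [[0,0.0018,-0.0024],[0,0,0]],
    [[0,0.0008,0.0006],[0,0,0]],
    [[0,0.0008,0.0006],[0,0,0]],
    [[0,0,0],[0,0,0]],
    [[0,0,0],[0,0,0]],
  ],
)

```text
t: 26.55
eef_pos: [0.5886, -0.1078, 0.0803]
tool_rot: [-0.302, 0.604, 0.661, -0.328]
contact_force: [0.8, -0.3, -2.5]
gripper_width: 0.714
```

Run:
```python
from h import *
goal([-.031,-.15,.0955],1,36.87)
```

```text
t 26.55 grasp rack [-0.0453 -0.1503  0.0952] F [ 0.8 -0.3 -2.5] w 0.714
rot tool deg [0.25 0.12 0.28]
shift tool now [ 0.0002  0.0084 -0.0114] shift in target axes [ 0.0002  0.0083 -0.0115]
q [ 1.04  0.7  -1.08  2.27  2.03  0.42  0.01]
```

Call:
play_rows(
  increments=[
    [[0,0.0008,0.0006],[0,0,0]],
    [[0,0,0],[0,0,0]],
    [[0,0,0],[0,0,0]],
  ],
)

```text
t: 26.8
eef_pos: [0.5894, -0.1077, 0.0802]
tool_rot: [-0.301, 0.605, 0.661, -0.327]
contact_force: [-2.7, -0.1, 5.4]
gripper_width: 0.715
```

Call:
play_rows(
  increments=[
    [[0,0.0006,0.0004],[0,0,0]],
    [[0,0,0],[0,0,0]],
    [[0,0,0],[0,0,0]],
  ],
)

```text
t: 27.05
eef_pos: [0.5897, -0.1074, 0.08]
tool_rot: [-0.3, 0.605, 0.661, -0.327]
contact_force: [-5.2, 0.5, 10.9]
gripper_width: 0.716
```

Call:
play_rows(
  increments=[
    [[0,-0.0007,-0.0005],[0,0,0]],
    [[0,0.0012,-0.0016],[0,0,0]],
    [[0,0.0012,-0.0016],[0,0,0]],
    [[0,0.0012,-0.0016],[0,0,0]],
    [[0,0,0],[0,0,0]],
  ],
)

```text
t: 27.47
eef_pos: [0.5958, -0.1064, 0.0809]
tool_rot: [-0.301, 0.604, 0.662, -0.327]
contact_force: [-5.2, 0.9, 10.7]
gripper_width: 0.711
```

Call:
play_rows(
  increments=[
    [[0,0.0012,-0.0016],[0,0,0]],
    [[0,0.0012,-0.0016],[0,0,0]],
    [[0,0,0],[0,0,0]],
  ],
)

```text
t: 27.72
eef_pos: [0.6001, -0.1056, 0.0813]
tool_rot: [-0.3, 0.604, 0.662, -0.327]
contact_force: [-4.8, 0.2, 12.2]
gripper_width: 0.71
```

Run:
```python
from h import *
goal([-.031,-.15,.0955],1,36.87)
```

```text
t 27.7167 grasp rack [-0.0336 -0.1491  0.0961] F [-4.8  0.2 12.2] w 0.71
rot tool deg [0.43 0.23 0.37]
shift tool now [-0.001   0.0021 -0.0016] shift in target axes [-0.001   0.0021 -0.0016]
q [ 1.02  0.71 -1.06  2.24  2.02  0.42  0.02]
```

Call:
play_rows(
  increments=[
    [[0,-0.0008,-0.0006],[0,0,0]],
    [[0,0,0],[0,0,0]],
    [[0,0,0],[0,0,0]],
  ],
)

```text
t: 27.97
eef_pos: [0.5992, -0.106, 0.0812]
tool_rot: [-0.301, 0.604, 0.661, -0.327]
contact_force: [-1.5, 2.4, 4.7]
gripper_width: 0.706
```

Run:
```python
from h import *
goal([-.031,-.15,.0955],1,36.87)
from station import read_camera
c=read_camera("top");crop(c,310,410,160,235,8,"pics/t5.png")
```

```text
t 27.9667 grasp rack [-0.0346 -0.1494  0.0961] F [-1.5  2.4  4.7] w 0.706
rot tool deg [0.32 0.17 0.37]
shift tool now [-0.0007  0.0026 -0.0024] shift in target axes [-0.0007  0.0026 -0.0024]
q [ 1.02  0.7  -1.06  2.25  2.02  0.42  0.02]
```

View pics/t5.png

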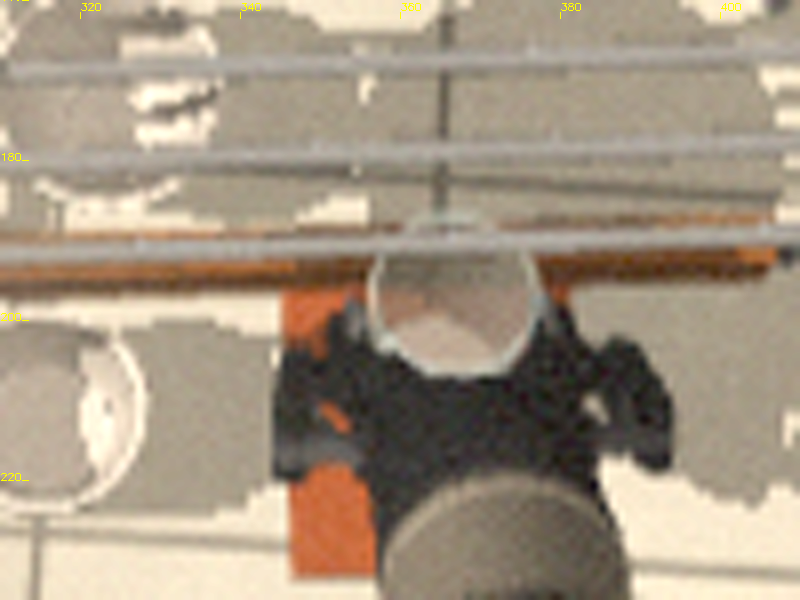

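The crop shows the glass rim as an upright circle centred at about (367,196.7) against the rail. I'll convert that.

Run:
```python
from h import *
T=dict(np.load("top0.npz"))
f=lambda a,b,z:rack(ray(T,310+a/8-.44,160+b/8-.44,z)).round(4)
print(f(455,294,.126),f(368,294,.126),f(543,294,.126),f(455,378,.126),f(455,210,.126))
# left-front tile corner right tile
print(f(292,580,.006), "rail foot",f(290,290,.006))
```

```text
[-0.0294 -0.1499  0.126 ] [-0.0286 -0.1194  0.126 ] [-0.0301 -0.1808  0.126 ] [-0.0594 -0.1487  0.126 ] [ 0.0009 -0.1512  0.126 ]
[-0.112  -0.0946  0.006 ] rail foot [-0.0002 -0.0975  0.006 ]
```

Call:
play_rows(
  increments=[
    [[0,0.0009,-0.0012],[0,0,0]],
    [[0,0,0],[0,0,0]],
  ],
)

```text
t: 28.18
eef_pos: [0.6008, -0.106, 0.0814]
tool_rot: [-0.301, 0.604, 0.661, -0.327]
contact_force: [-5.1, 1.4, 10.4]
gripper_width: 0.707
```

Call:
play_rows(
  increments=[
    [[0,0.0009,-0.0012],[0,0,0]],
    [[0,0,0],[0,0,0]],
  ],
)

```text
t: 28.35
eef_pos: [0.6023, -0.1057, 0.0815]
tool_rot: [-0.301, 0.604, 0.661, -0.327]
contact_force: [-4.0, 2.8, 10.6]
gripper_width: 0.705
```

Call:
play_rows(
  increments=[
    [[0,0.0009,-0.0012],[0,0,0]],
    [[0,0,0],[0,0,0]],
  ],
)

```text
t: 28.52
eef_pos: [0.604, -0.1056, 0.0817]
tool_rot: [-0.301, 0.604, 0.661, -0.327]
contact_force: [-5.1, 3.1, 10.9]
gripper_width: 0.709
```

Call:
play_rows(
  increments=[
    [[0,0.0003,-0.0018],[0,0,0]],
    [[0,0,0],[0,0,0]],
  ],
)

```text
t: 28.68
eef_pos: [0.605, -0.1061, 0.0817]
tool_rot: [-0.301, 0.604, 0.661, -0.327]
contact_force: [-0.7, 2.9, 3.2]
gripper_width: 0.703
```

Call:
play_rows(
  increments=[
    [[0,0.0009,-0.0012],[0,0,0]],
    [[0,0,0],[0,0,0]],
  ],
)

```text
t: 28.85
eef_pos: [0.6067, -0.106, 0.0819]
tool_rot: [-0.301, 0.604, 0.661, -0.327]
contact_force: [-3.8, 1.4, 8.3]
gripper_width: 0.707
```

Call:
play_rows(
  increments=[
    [[0,0.0009,-0.0012],[0,0,0]],
    [[0,0,0],[0,0,0]],
  ],
)

```text
t: 29.02
eef_pos: [0.6082, -0.1058, 0.082]
tool_rot: [-0.301, 0.604, 0.661, -0.327]
contact_force: [-4.3, 1.8, 8.2]
gripper_width: 0.707
```

Run:
```python
from h import *
goal([-.031,-.15,.0955],1,36.87)
from station import read_camera
c=read_camera("top");np.savez("top6.npz",**c);s=read_camera("scene")
crop(c,340,400,165,225,9,"pics/a.png");crop(s,240,300,190,250,9,"pics/b.png")
cv2.imwrite("pics/t6.png",cv2.resize(np.hstack([cv2.imread("pics/a.png"),cv2.imread("pics/b.png")]),(800,400)))
```

```text
t 29.0167 grasp rack [-0.0256 -0.1499  0.0969] F [-4.3  1.8  8.2] w 0.707
rot tool deg [0.31 0.15 0.3 ]
shift tool now [-0.0002 -0.0022  0.0053] shift in target axes [-0.0002 -0.0022  0.0053]
q [ 1.    0.7  -1.05  2.23  2.    0.41  0.03]
```

View pics/t6.png

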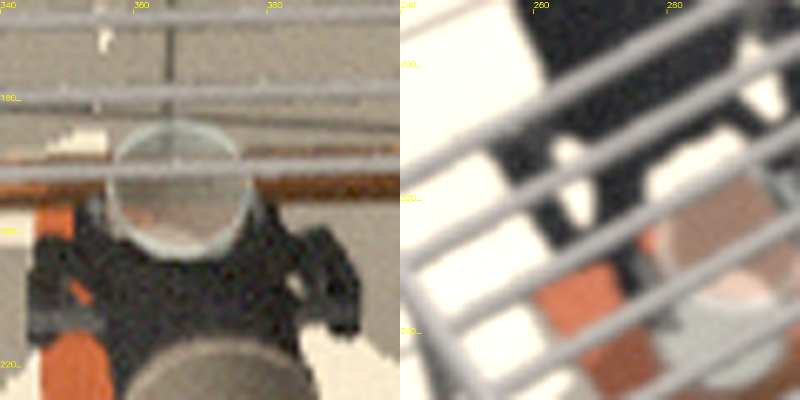

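Run:
```python
from h import *
T=dict(np.load("top0.npz"));S=dict(np.load("scene0.npz"))
t=lambda a,b,z:rack(ray(T,340+a/6.667-.4,165+b/6.667-.4,z)).round(4)
s=lambda a,b,z:rack(ray(S,240+(a-400)/6.667-.4,190+b/6.667-.4,z)).round(4)
print("rim",t(180,190,.126),t(180,120,.126),t(180,260,.126))
print("base",s(725,340,.008),"front-low edge",s(725,392,.006))
# check known: left tile glass base initially in scene
print("initial S base",rack(ray(S,220+462/3-.33,100+270/3-.33,.009)).round(4))
```

```text
rim [-0.0201 -0.1508  0.126 ] [ 0.0102 -0.1521  0.126 ] [-0.0502 -0.1495  0.126 ]
base [-0.0361 -0.1487  0.008 ] front-low edge [-0.0161 -0.1613  0.006 ]
initial S base [-0.0395  0.1585  0.009 ]
```

The rim is at rack x about -20 mm but the base is at about -33 mm. The base already touches the rail and I've been tilting the glass about 5°, so I'll back off 9–10 mm to stand it up again.

Call:
play_rows(
  increments=[
    [[0,-0.0018,0.0024],[0,0,0]],
    [[0,-0.0018,0.0024],[0,0,0]],
    [[0,-0.0018,0.0024],[0,0,0]],
    [[0,0,0],[0,0,0]],
    [[0,0,0],[0,0,0]],
  ],
)

```text
t: 29.53
eef_pos: [0.5989, -0.108, 0.0815]
tool_rot: [-0.301, 0.605, 0.66, -0.328]
contact_force: [0.4, -0.3, 2.5]
gripper_width: 0.705
```

Run:
```python
from h import *
goal([-.036,-.15,.0955],1,36.87)
from station import read_camera
c=read_camera("top");T=c
crop(c,340,400,165,225,9,"pics/a7.png")
# rim localisation: diff against the t=29 frame printed as centroid of bright-bluish rim is unreliable; use viewed crop if needed
```

```text
t 29.5333 grasp rack [-0.035  -0.1513  0.0964] F [ 0.4 -0.3  2.5] w 0.705
rot tool deg [0.27 0.09 0.17]
shift tool now [0.0012 0.0001 0.0014] shift in target axes [0.0012 0.0001 0.0015]
q [ 1.02  0.7  -1.06  2.25  2.01  0.42  0.02]
```

Call:
play_rows(
  increments=[
    [[0,0,0],[0,0,0]],
    [[0,0,0],[0,0,0]],
    [[0,0,0],[0,0,0]],
    [[0,0,0],[0,0,0]],
    [[0,0,0],[0,0,0]],
    [[0,0,0],[0,0,0]],
  ],
  gripper=0.0854,
)

```text
t: 30.08
eef_pos: [0.5987, -0.107, 0.0814]
tool_rot: [-0.302, 0.604, 0.661, -0.328]
contact_force: [0.5, -0.6, -0.4]
gripper_width: 1.003
```

Run:
```python
from h import *
goal([-.036,-.15,.0955],1,36.87)
from station import read_camera
c=read_camera("top");np.savez("top8.npz",**c);s=read_camera("scene")
crop(c,340,400,165,225,9,"pics/a.png");crop(s,240,300,190,250,9,"pics/b.png")
cv2.imwrite("pics/t8.png",cv2.resize(np.hstack([cv2.imread("pics/a.png"),cv2.imread("pics/b.png")]),(800,400)))
```

```text
t 30.0833 grasp rack [-0.0351 -0.1503  0.0963] F [ 0.5 -0.6 -0.4] w 1.003
rot tool deg [0.25 0.12 0.27]
shift tool now [0.0002 0.0001 0.0013] shift in target axes [0.0002 0.0001 0.0013]
q [ 1.02  0.7  -1.06  2.25  2.01  0.42  0.02]
```

View pics/t8.png

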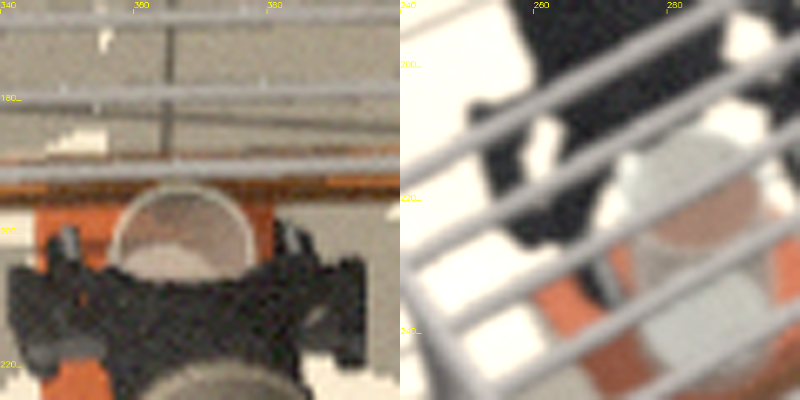

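Run:
```python
from h import *
T=dict(np.load("top0.npz"));S=dict(np.load("scene0.npz"))
t=lambda a,b,z:rack(ray(T,340+a/6.667-.4,165+b/6.667-.4,z)).round(4)
s=lambda a,b,z:rack(ray(S,240+(a-400)/6.667-.4,190+b/6.667-.4,z)).round(4)
print("rim rear",t(183,184,.126),"rim L/R",t(111,250,.126),t(254,250,.126))
print("base",s(708,322,.008)," rim",s(695,190,.126))
```

```text
rim rear [-0.0176 -0.1522  0.126 ] rim L/R [-0.0452 -0.1207  0.126 ] [-0.0467 -0.1808  0.126 ]
base [-0.0474 -0.1502  0.008 ]  rim [-0.045  -0.1521  0.126 ]
```

The glass now stands upright at rack x about -47 mm, y -151, so it's 16 mm short of the rail. It had pivoted between the pads while I slid it. I'll back out and push it home low with nearly closed fingertips.

Call:
play_rows(
  increments=[
    [[0,-0.003,0.004],[0,0,0]],
    [[0,-0.0075,0.01],[0,0,0]],
    [[0,-0.0075,0.01],[0,0,0]],
    [[0,-0.0075,0.01],[0,0,0]],
    [[0,-0.0075,0.01],[0,0,0]],
    [[0,-0.0075,0.01],[0,0,0]],
    [[0,-0.0075,0.01],[0,0,0]],
    [[0,0,0],[0,0,0]],
  ],
)

```text
t: 30.85
eef_pos: [0.5161, -0.1141, 0.0801]
tool_rot: [-0.303, 0.604, 0.66, -0.328]
contact_force: [0.2, -0.1, 0.6]
gripper_width: 1.001
```

Run:
```python
from h import *
goal([-.118,-.151,.05],1,36.87)
```

```text
t 30.85 grasp rack [-0.1179 -0.1506  0.095 ] F [ 0.2 -0.1  0.6] w 1.001
rot tool deg [0.1  0.09 0.27]
shift tool now [-0.0006  0.0359  0.0272] shift in target axes [-0.0005  0.036   0.0271]
q [ 1.2   0.68 -1.17  2.4   2.14  0.44 -0.07]
```

Close to 30 mm and lower.

Call:
play_rows(
  increments=[
    [[0,0.006,0.0045],[0,0,0]],
    [[0,0.006,0.0045],[0,0,0]],
    [[0,0.006,0.0045],[0,0,0]],
    [[0,0.006,0.0045],[0,0,0]],
    [[0,0.006,0.0045],[0,0,0]],
    [[0,0.006,0.0045],[0,0,0]],
    [[0,0,0],[0,0,0]],
    [[0,0,0],[0,0,0]],
  ],
  gripper=0.03,
)

```text
t: 31.52
eef_pos: [0.5197, -0.1136, 0.036]
tool_rot: [-0.302, 0.604, 0.661, -0.327]
contact_force: [0.3, -0.2, 0.2]
gripper_width: 0.349
```

Run:
```python
from h import *
goal([-.085,-.151,.05],1,36.87)
```

```text
t 31.5167 grasp rack [-0.1144 -0.1504  0.0509] F [ 0.3 -0.2  0.2] w 0.349
rot tool deg [0.25 0.09 0.31]
shift tool now [-0.0008  0.0185 -0.0228] shift in target axes [-0.0007  0.0184 -0.0229]
q [ 1.17  0.84 -1.15  2.41  2.26  0.57 -0.1 ]
```

Call:
play_rows(
  increments=[
    [[-0.0007,0.0036,-0.0048],[0,0,0]],
    [[0,0.0036,-0.0048],[0,0,0]],
    [[0,0.0036,-0.0048],[0,0,0]],
    [[0,0.0036,-0.0048],[0,0,0]],
    [[0,0.0018,-0.0024],[0,0,0]],
    [[0,0.0012,-0.0016],[0,0,0]],
    [[0,0.0012,-0.0016],[0,0,0]],
    [[0,0,0],[0,0,0]],
  ],
)

```text
t: 32.18
eef_pos: [0.5504, -0.1117, 0.0363]
tool_rot: [-0.301, 0.604, 0.661, -0.328]
contact_force: [-1.2, 0.3, 0.8]
gripper_width: 0.351
```

Call:
play_rows(
  increments=[
    [[0,0.0012,-0.0016],[0,0,0]],
    [[0,0.0012,-0.0016],[0,0,0]],
    [[0,0.0012,-0.0016],[0,0,0]],
    [[0,0.0012,-0.0016],[0,0,0]],
  ],
)

```text
t: 32.52
eef_pos: [0.5584, -0.1113, 0.0362]
tool_rot: [-0.302, 0.605, 0.66, -0.327]
contact_force: [-2.7, 0.2, 0.4]
gripper_width: 0.35
```

Call:
play_rows(
  increments=[
    [[0,0.0009,-0.0012],[0,0,0]],
    [[0,0.0009,-0.0012],[0,0,0]],
    [[0,0.0009,-0.0012],[0,0,0]],
  ],
)

```text
t: 32.77
eef_pos: [0.5609, -0.1109, 0.0354]
tool_rot: [-0.302, 0.604, 0.66, -0.328]
contact_force: [-19.8, -4.3, 13.8]
gripper_width: 0.35
```

Run:
```python
from h import *
goal([-.06,-.151,.05],1,36.87)
```

```text
t 32.7667 grasp rack [-0.0731 -0.1511  0.0504] F [-19.8  -4.3  13.8] w 0.35
rot tool deg [0.1  0.09 0.24]
shift tool now [-0.      0.0082 -0.0102] shift in target axes [ 0.      0.0081 -0.0102]
q [ 1.09  0.84 -1.11  2.33  2.2   0.55 -0.06]
```

Call:
play_rows(
  increments=[
    [[0,-0.003,0.004],[0,0,0]],
    [[0,-0.006,0.008],[0,0,0]],
    [[0,-0.006,0.008],[0,0,0]],
    [[0,-0.0096,-0.0072],[0,0,0]],
    [[0,-0.0096,-0.0072],[0,0,0]],
    [[0,-0.0096,-0.0072],[0,0,0]],
    [[0,-0.0096,-0.0072],[0,0,0]],
    [[0,-0.0096,-0.0072],[0,0,0]],
    [[0.014,0,0],[0,0,0]],
    [[0.016,0,0],[0,0,0]],
    [[0.016,0,0],[0,0,0]],
    [[0.016,0,0],[0,0,0]],
    [[0.016,0.001,-0.0013],[0,0,0]],
    [[0.016,0.001,-0.0013],[0,0,0]],
    [[0.016,0.001,-0.0013],[0,0,0]],
    [[0.016,0.001,-0.0013],[0,0,0]],
    [[0.016,0.001,-0.0013],[0,0,0]],
    [[0,0,0],[0,0,0]],
  ],
)

```text
t: 34.27
eef_pos: [0.533, 0.0322, 0.097]
tool_rot: [-0.301, 0.603, 0.662, -0.327]
contact_force: [0.9, -0.3, -0.1]
gripper_width: 0.348
```

Run:
```python
from h import *
goal([-.128,.15,.157],1,36.87)
```

```text
t 34.2667 grasp rack [-0.0891 -0.0063  0.1119] F [ 0.9 -0.3 -0.1] w 0.348
rot tool deg [0.33 0.28 0.5 ]
shift tool now [ 0.1566 -0.0581  0.0031] shift in target axes [ 0.1561 -0.0594  0.0042]
q [ 0.85  0.68 -1.28  2.42  1.97  0.71 -0.26]
```

Call:
play_rows(
  increments=[
    [[0.0156,-0.0058,0.0003],[0,0,0]],
    [[0.0156,-0.0058,0.0003],[0,0,0]],
    [[0.0156,-0.0058,0.0003],[0,0,0]],
    [[0.0156,-0.0058,0.0003],[0,0,0]],
    [[0.0156,-0.0058,0.0003],[0,0,0]],
    [[0.0156,-0.0058,0.0003],[0,0,0]],
    [[0.0156,-0.0058,0.0003],[0,0,0]],
    [[0.0156,-0.0058,0.0003],[0,0,0]],
    [[0.0156,-0.0058,0.0003],[0,0,0]],
    [[0.0156,-0.0058,0.0003],[0,0,0]],
    [[0,0,0],[0,0,0]],
  ],
  gripper=0.0854,
)

```text
t: 35.18
eef_pos: [0.4823, 0.1835, 0.1427]
tool_rot: [-0.301, 0.603, 0.662, -0.327]
contact_force: [0.1, 0.4, 0.6]
gripper_width: 0.999
```

Call:
play_rows(
  increments=[
    [[0.0162,-0.0053,0.0066],[0,0,0]],
    [[0.0162,-0.0053,0.0066],[0,0,0]],
    [[0.0162,-0.0053,0.0066],[0,0,0]],
    [[0.0162,-0.0053,0.0066],[0,0,0]],
    [[0.0162,-0.0053,0.0066],[0,0,0]],
    [[0.0162,-0.0053,0.0066],[0,0,0]],
    [[0.0162,-0.0053,0.0066],[0,0,0]],
    [[0.0162,-0.0053,0.0066],[0,0,0]],
    [[0.0162,-0.0053,0.0066],[0,0,0]],
    [[0.0162,-0.0053,0.0066],[0,0,0]],
    [[0.0162,-0.0053,0.0066],[0,0,0]],
    [[0.0162,-0.0053,0.0066],[0,0,0]],
    [[0.0162,-0.0053,0.0066],[0,0,0]],
    [[0.0162,-0.0053,0.0066],[0,0,0]],
    [[0.0162,-0.0053,0.0066],[0,0,0]],
    [[0.0162,-0.0053,0.0066],[0,0,0]],
    [[0,0,0],[0,0,0]],
  ],
)

```text
t: 36.6
eef_pos: [0.3243, 0.4296, 0.1458]
tool_rot: [-0.302, 0.603, 0.661, -0.327]
contact_force: [0.4, 0.7, -0.4]
gripper_width: 1.0
```

Run:
```python
from h import *
goal([-.1905,.41,.0705],1,36.87)
# canister check from the earlier top frame (button px)
T=dict(np.load("top3.npz"));print("lid centre",rack(ray(T,140+108/4-.4,120+557/4-.4,.104)).round(4))
```

```text
t 36.6 grasp rack [-0.2641  0.4071  0.1607] F [ 0.4  0.7 -0.4] w 1.0
rot tool deg [0.2  0.13 0.44]
shift tool now [ 0.0018  0.1164 -0.0043] shift in target axes [ 0.0027  0.1163 -0.0047]
q [-0.39  0.69 -1.29  2.19  1.42  1.34 -0.79]
lid centre [-0.1878  0.4093  0.104 ]
```

Call:
play_rows(
  increments=[
    [[0.0025,0,-0.0045],[0,0,0.4]],
    [[0,0.0145,0],[0,0,0]],
    [[0,0.0145,0],[0,0,0]],
    [[0,0.0145,0],[0,0,0]],
    [[0,0.0145,0],[0,0,0]],
    [[0,0.0145,0],[0,0,0]],
    [[0,0.0145,0],[0,0,0]],
    [[0,0.0145,0],[0,0,0]],
    [[0,0.0145,0],[0,0,0]],
    [[0,0,0],[0,0,0]],
  ],
)

```text
t: 37.43
eef_pos: [0.4013, 0.4322, 0.0538]
tool_rot: [-0.3, 0.609, 0.656, -0.329]
contact_force: [0.1, -0.8, -0.9]
gripper_width: 0.998
```

Call:
play_rows(
  increments=[
    [[0,0,0],[0,0,0]],
    [[0,0,0],[0,0,0]],
    [[0,0,0],[0,0,0]],
    [[0,0,0],[0,0,0]],
    [[0,0,0],[0,0,0]],
    [[0,0,0],[0,0,0]],
    [[0,0,0],[0,0,0]],
    [[0,0,0],[0,0,0]],
  ],
  gripper=0.055,
  grip_force=30,
)

```text
t: 38.1
eef_pos: [0.3982, 0.4366, 0.057]
tool_rot: [-0.3, 0.607, 0.659, -0.328]
contact_force: [-1.8, 1.7, 6.3]
gripper_width: 0.761
```

Run:
```python
from h import *
goal([-.19,.41,.115],1,36.87)
```

```text
t 38.1 grasp rack [-0.1899  0.4081  0.0719] F [-1.8  1.7  6.3] w 0.761
rot tool deg [ 0.36  0.12 -0.06]
shift tool now [ 0.0019 -0.0344 -0.0259] shift in target axes [ 0.0019 -0.0345 -0.0257]
q [-0.4   0.86 -1.11  2.15  1.65  1.3  -0.81]
```

Call:
play_rows(
  increments=[
    [[0,-0.004,-0.003],[0,0,0]],
    [[0,-0.008,-0.006],[0,0,0]],
    [[0,-0.008,-0.006],[0,0,0]],
    [[0,-0.008,-0.006],[0,0,0]],
    [[-0.008,0,0],[0,0,0]],
    [[-0.0158,0,0],[0,0,0]],
    [[-0.0158,0,0],[0,0,0]],
    [[-0.0158,0,0],[0,0,0]],
    [[-0.0158,0,0],[0,0,0]],
    [[-0.0158,0,0],[0,0,0]],
    [[-0.0158,0,0],[0,0,0]],
    [[-0.0158,0,0],[0,0,0]],
    [[-0.0158,0,0],[0,0,0]],
    [[-0.0158,0,0],[0,0,0]],
    [[-0.008,0,0],[0,0,0]],
    [[0,0,0],[0,0,0]],
  ],
)

```text
t: 39.43
eef_pos: [0.4113, 0.2751, 0.0912]
tool_rot: [-0.3, 0.608, 0.657, -0.329]
contact_force: [-0.1, -0.6, -3.2]
gripper_width: 0.762
```

Run:
```python
from h import *
goal([-.12,.16,.105],1,36.87)
```

```text
t 39.4333 grasp rack [-0.1903  0.2462  0.1061] F [-0.1 -0.6 -3.2] w 0.762
rot tool deg [ 0.26  0.11 -0.34]
shift tool now [-0.086   0.0438 -0.0551] shift in target axes [-0.0861  0.043  -0.0555]
q [-0.03  0.66 -1.22  2.42  1.67  1.13 -0.78]
```

Call:
play_rows(
  increments=[
    [[-0.0123,0.006,-0.008],[0,0,0]],
    [[-0.0123,0.006,-0.008],[0,0,0]],
    [[-0.0123,0.006,-0.008],[0,0,0]],
    [[-0.0123,0.006,-0.008],[0,0,0]],
    [[-0.0123,0.006,-0.008],[0,0,0]],
    [[-0.0123,0.006,-0.008],[0,0,0]],
    [[-0.0123,0.006,-0.008],[0,0,0]],
    [[-0.0025,0.0068,-0.009],[0,0,0]],
    [[-0.0025,0.0068,-0.009],[0,0,0]],
    [[-0.0025,0.0068,-0.009],[0,0,0]],
    [[-0.0025,0.0068,-0.009],[0,0,0]],
    [[0,0,0],[0,0,0]],
  ],
)

```text
t: 40.43
eef_pos: [0.5367, 0.1922, 0.0928]
tool_rot: [-0.301, 0.608, 0.658, -0.327]
contact_force: [0.6, -0.7, -2.5]
gripper_width: 0.76
```

Run:
```python
from h import *
goal([-.05,.15,.081],1,36.87)
```

```text
t 40.4333 grasp rack [-0.0721  0.1531  0.1077] F [ 0.6 -0.7 -2.5] w 0.76
rot tool deg [ 0.37 -0.03 -0.18]
shift tool now [-0.0029  0.0346 -0.0014] shift in target axes [-0.003   0.0346 -0.0016]
q [ 0.3   0.66 -1.13  2.32  1.83  0.89 -0.51]
```

Call:
play_rows(
  increments=[
    [[-0.003,0.008,-0.0004],[0,0,0]],
    [[0,0.008,-0.0004],[0,0,0]],
    [[0,0.008,-0.0004],[0,0,0]],
    [[0,0.008,-0.0004],[0,0,0]],
    [[0,0.0024,0],[0,0,0]],
    [[0,0,0],[0,0,0]],
    [[0,0,0],[0,0,0]],
  ],
)

```text
t: 41.02
eef_pos: [0.5558, 0.191, 0.0654]
tool_rot: [-0.301, 0.607, 0.658, -0.329]
contact_force: [0.1, 0.3, -3.7]
gripper_width: 0.757
```

Call:
play_rows(
  increments=[
    [[0,0.0012,0.0009],[0,0,0]],
    [[0,0,0],[0,0,0]],
    [[0,0,0],[0,0,0]],
  ],
)

```text
t: 41.27
eef_pos: [0.556, 0.1908, 0.0644]
tool_rot: [-0.3, 0.607, 0.659, -0.329]
contact_force: [0.7, 0.2, -3.3]
gripper_width: 0.761
```

Run:
```python
from h import *
goal([-.05,.15,.078],1,36.87)
```

```text
t 41.2667 grasp rack [-0.053   0.1501  0.0793] F [ 0.7  0.2 -3.3] w 0.761
rot tool deg [ 0.28  0.13 -0.13]
shift tool now [-0.0001  0.0029 -0.0015] shift in target axes [-0.0001  0.0029 -0.0015]
q [ 0.27  0.74 -1.08  2.3   1.92  0.91 -0.52]
```

Call:
play_rows(
  increments=[
    [[0,0.0008,0.0006],[0,0,0]],
    [[0,0,0],[0,0,0]],
    [[0,0,0],[0,0,0]],
  ],
)

```text
t: 41.52
eef_pos: [0.5561, 0.1907, 0.0633]
tool_rot: [-0.3, 0.607, 0.658, -0.329]
contact_force: [-0.5, -0.5, -3.7]
gripper_width: 0.759
```

Call:
play_rows(
  increments=[
    [[0,0.0004,0.0003],[0,0,0]],
    [[0,0,0],[0,0,0]],
    [[0,0,0],[0,0,0]],
  ],
)

```text
t: 41.77
eef_pos: [0.5563, 0.1908, 0.0631]
tool_rot: [-0.3, 0.607, 0.659, -0.328]
contact_force: [-1.2, 0.1, 0.6]
gripper_width: 0.756
```

Call:
play_rows(
  increments=[
    [[0,0,0],[0,0,0]],
    [[0,0,0],[0,0,0]],
    [[0,0,0],[0,0,0]],
    [[0,0,0],[0,0,0]],
    [[0,0,0],[0,0,0]],
    [[0,0,0],[0,0,0]],
    [[0,-0.003,0.004],[0,0,0]],
    [[0,-0.0066,0.0088],[0,0,0]],
    [[0,-0.0066,0.0088],[0,0,0]],
    [[0,-0.0066,0.0088],[0,0,0]],
    [[0,-0.0066,0.0088],[0,0,0]],
    [[0,-0.0066,0.0088],[0,0,0]],
    [[0,-0.0066,0.0088],[0,0,0]],
    [[0,0,0],[0,0,0]],
  ],
  gripper=0.0854,
)

```text
t: 42.93
eef_pos: [0.4848, 0.1858, 0.063]
tool_rot: [-0.3, 0.607, 0.659, -0.328]
contact_force: [0.7, 0.4, 0.2]
gripper_width: 0.994
```

Run:
```python
from h import *
goal([-.12,.15,.05],1,36.87)
from station import read_camera
c=read_camera("top");np.savez("top9.npz",**c)
P=cloud(c);o=P.reshape(-1,3);r=(o-O)@A.T
for n,y0 in (("can",.15),):
    m=(abs(r[:,1]-y0)<.06)&(r[:,2]>.095)&(r[:,2]<.125)&(r[:,0]<.02)&(r[:,0]>-.085);q=r[m];print(n,m.sum(),q.min(0).round(3),q.max(0).round(3),np.median(q,0).round(3))
```

```text
t 42.9333 grasp rack [-0.1244  0.151   0.0779] F [0.7 0.4 0.2] w 0.994
rot tool deg [ 0.32  0.1  -0.06]
shift tool now [-0.0009  0.0249  0.0135] shift in target axes [-0.001   0.025   0.0134]
q [ 0.26  0.73 -1.16  2.44  1.92  1.01 -0.66]
can 471 [-0.085  0.117  0.095] [-0.014  0.183  0.124] [-0.052  0.147  0.11 ]
```

Call:
play_rows(
  increments=[
    [[0,0.005,0.0028],[0,0,0]],
    [[0,0.005,0.0028],[0,0,0]],
    [[0,0.005,0.0028],[0,0,0]],
    [[0,0.005,0.0028],[0,0,0]],
    [[0,0.005,0.0028],[0,0,0]],
    [[0,0,0],[0,0,0]],
    [[0,0,0],[0,0,0]],
    [[0,0,0],[0,0,0]],
  ],
  gripper=0.03,
)

```text
t: 43.65
eef_pos: [0.4892, 0.1852, 0.034]
tool_rot: [-0.3, 0.607, 0.658, -0.329]
contact_force: [0.0, 0.3, 0.1]
gripper_width: 0.351
```

Run:
```python
from h import *
goal([-.095,.15,.05],1,36.87)
```

```text
t 43.65 grasp rack [-0.12    0.1501  0.0489] F [0.  0.3 0.1] w 0.351
rot tool deg [ 0.25  0.12 -0.13]
shift tool now [-0.      0.0142 -0.0206] shift in target axes [-0.      0.0141 -0.0206]
q [ 0.23  0.81 -1.11  2.43  2.    1.06 -0.7 ]
```

Call:
play_rows(
  increments=[
    [[0,0.0036,-0.0048],[0,0,0]],
    [[0,0.0036,-0.0048],[0,0,0]],
    [[0,0.0036,-0.0048],[0,0,0]],
    [[0,0.0018,-0.0024],[0,0,0]],
    [[0,0.0012,-0.0016],[0,0,0]],
    [[0,0.0012,-0.0016],[0,0,0]],
    [[0,0.0012,-0.0016],[0,0,0]],
    [[0,0.0012,-0.0016],[0,0,0]],
    [[0,0.0012,-0.0016],[0,0,0]],
    [[0,0.0012,-0.0016],[0,0,0]],
  ],
)

```text
t: 44.48
eef_pos: [0.5219, 0.1879, 0.0341]
tool_rot: [-0.3, 0.607, 0.659, -0.329]
contact_force: [-3.2, 0.4, 2.2]
gripper_width: 0.352
```

Call:
play_rows(
  increments=[
    [[0,0.0009,-0.0012],[0,0,0]],
    [[0,0.0009,-0.0012],[0,0,0]],
  ],
)

```text
t: 44.65
eef_pos: [0.5252, 0.1881, 0.0341]
tool_rot: [-0.3, 0.607, 0.658, -0.329]
contact_force: [-3.3, -0.1, 1.3]
gripper_width: 0.356
```

Call:
play_rows(
  increments=[
    [[0,0.0006,-0.0008],[0,0,0]],
    [[0,0.0006,-0.0008],[0,0,0]],
  ],
)

```text
t: 44.82
eef_pos: [0.5273, 0.1882, 0.0341]
tool_rot: [-0.3, 0.607, 0.658, -0.329]
contact_force: [-2.6, -0.2, 0.5]
gripper_width: 0.35
```

Run:
```python
from h import *
goal([-.077,.15,.05],1,36.87)
```

```text
t 44.8167 grasp rack [-0.0819  0.1499  0.049 ] F [-2.6 -0.2  0.5] w 0.35
rot tool deg [ 0.25  0.11 -0.14]
shift tool now [ 0.0002  0.0022 -0.0044] shift in target axes [ 0.0002  0.0021 -0.0044]
q [ 0.25  0.82 -1.08  2.36  2.    1.01 -0.62]
```

Sliding at a steady ~3 N; about 5 mm to go. Small steps until the force jumps.

Call:
play_rows(
  increments=[
    [[0,0.0006,-0.0008],[0,0,0]],
    [[0,0.0006,-0.0008],[0,0,0]],
    [[0,0.0006,-0.0008],[0,0,0]],
  ],
)

```text
t: 45.07
eef_pos: [0.5303, 0.1884, 0.0342]
tool_rot: [-0.3, 0.607, 0.658, -0.329]
contact_force: [-2.1, -0.6, 0.8]
gripper_width: 0.353
```

Call:
play_rows(
  increments=[
    [[0,0.0006,-0.0008],[0,0,0]],
  ],
)

```text
t: 45.15
eef_pos: [0.5312, 0.1885, 0.0342]
tool_rot: [-0.3, 0.607, 0.658, -0.329]
contact_force: [-3.2, 0.2, -0.1]
gripper_width: 0.353
```

Call:
play_rows(
  increments=[
    [[0,0.0006,-0.0008],[0,0,0]],
  ],
)

```text
t: 45.23
eef_pos: [0.5315, 0.1886, 0.034]
tool_rot: [-0.301, 0.607, 0.658, -0.329]
contact_force: [-8.1, -1.8, 4.5]
gripper_width: 0.347
```

Call:
play_rows(
  increments=[
    [[0,-0.002,0.0026],[0,0,0]],
    [[0,-0.005,0.0066],[0,0,0]],
    [[0,-0.006,0.008],[0,0,0]],
    [[0,-0.006,0.008],[0,0,0]],
    [[0,-0.006,0.008],[0,0,0]],
    [[0,0,0],[0,0,0]],
    [[0,0,0],[0,0,0]],
  ],
)

```text
t: 45.82
eef_pos: [0.49, 0.1854, 0.034]
tool_rot: [-0.3, 0.606, 0.659, -0.329]
contact_force: [-0.0, -0.2, 0.1]
gripper_width: 0.352
```

Run:
```python
from h import *
goal([-.12,.15,.05],1,36.87)
from station import read_camera
c=read_camera("top");np.savez("top10.npz",**c);s=read_camera("scene");np.savez("scene10.npz",**s)
crop(c,240,400,165,235,5,"pics/a.png");crop(s,240,400,130,260,5,"pics/b.png")
a=cv2.imread("pics/a.png");b=cv2.imread("pics/b.png");b=cv2.resize(b,None,fx=.38,fy=.38)
d=cv2.resize(b,(303,246));im=np.zeros((350+246,800,3),np.uint8);im[:350]=a;im[350:,:303]=d
crop(s,260,310,205,246,6,"pics/e.png");e=cv2.imread("pics/e.png");im[350:596,310:610]=e[:246]
cv2.imwrite("pics/final.png",im)
r=(cloud(c).reshape(-1,3)-O)@A.T
m=(abs(r[:,1]-.15)<.06)&(r[:,2]>.1)&(r[:,2]<.125)&(r[:,0]<.03)&(r[:,0]>-.085);q=r[m];print("can",m.sum(),q.min(0).round(3),q.max(0).round(3),np.median(q,0).round(3))
```

```text
t 45.8167 grasp rack [-0.1192  0.1502  0.0489] F [-0.  -0.2  0.1] w 0.352
rot tool deg [ 0.24  0.19 -0.1 ]
shift tool now [-0.0001 -0.0013  0.    ] shift in target axes [-0.0001 -0.0013  0.0001]
q [ 0.24  0.82 -1.12  2.43  2.    1.07 -0.69]
can 412 [-0.069  0.116  0.101] [-0.002  0.182  0.125] [-0.039  0.148  0.111]
```

View pics/final.png

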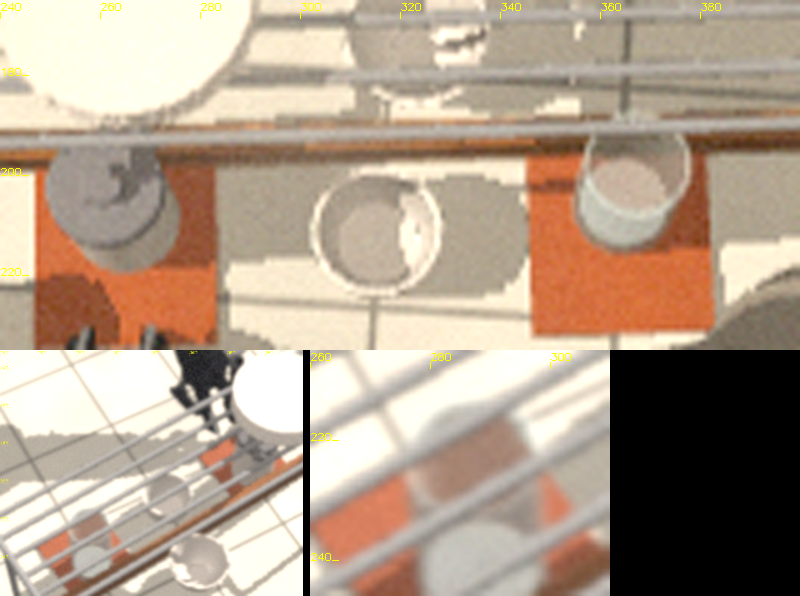

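Run:
```python
from h import *
T=dict(np.load("top10.npz"));S=dict(np.load("scene10.npz"))
t=lambda a,b,z:rack(ray(T,240+a/5-.4,165+b/5-.4,z)).round(4)
s=lambda a,b,z:rack(ray(S,260+(a-310)/6-.4,205+(b-350)/6-.4,z)).round(4)
print("glass rim",t(634,162,.126),"rear",t(634,113,.126),"front",t(634,212,.126),"base front edge",t(622,250,.006))
print("glass base scene",s(482,570,.009))
print("can lid",t(105,190,.11),"front lid",t(108,248,.11),"body front low",t(127,271,.006))
a=np.load("top0.npz")["color"].astype(int);b=T["color"].astype(int)
for n,(u,v) in dict(bowl=(316,212),g2=(207,232),lid=(220,295),saucer=(264,160),teabowl=(325,172),pot=(436,238)).items():
    print(n,abs(a-b)[v-14:v+14,u-14:u+14].mean().round(1))
```

```text
glass rim [-0.0313 -0.1498  0.126 ] rear [-0.0031 -0.1509  0.126 ] front [-0.0599 -0.1486  0.126 ] base front edge [-0.06   -0.1508  0.006 ]
glass base scene [-0.0339 -0.1503  0.009 ]
can lid [-0.0365  0.149   0.11  ] front lid [-0.0699  0.1472  0.11  ] body front low [-0.0652  0.1493  0.006 ]
bowl 8.6
g2 9.9
lid 10.4
saucer 12.3
teabowl 9.3
pot 14.7
```

```bash
python3 -c "
from station import *
print(hand_in(), get_obs()['t'])"
```

```text
the job is handed in; nothing more can be done
the job is handed in; nothing more can be done
```

The canister and the glass have changed places. Both stand upright on the other's tile, pushed back to the rail, and the job was handed in at about 46 s of the 72 s allowed. I parked the canister on the open surface to the left, carried the glass over the sugar bowl to the right tile, then brought the canister to the left tile. I pushed each one home low with nearly closed fingertips.

Last checks, in rack coordinates (x, y):

| Item | Measured | Ideal |
|---|---|---|
| Glass, rim centre | (-31, -150) mm | (-31, -150) mm |
| Glass, front of base | x -60 mm | x -62 mm |
| Canister, lid centre | about (-37, +149) mm | (-33, +150) mm |
| Canister, front of body | x -65 mm | x -66 mm |

- **Contact with the rail:** for both, the push force jumped when they met it. The canister's lid-centre reading is about 4 mm off; I trusted that jump and the body edge.
- **Disagreement:** the glass base read from the scene camera gives x -34 mm, 2–3 mm off the other reading.
- **What went wrong:** the first attempt to slide the glass back while gripped tilted it forward about 5° and did not take it home. I stood it up again, released it and pushed it from low down. That push peaked at about 20 N, firmer than intended; the canister's ended at about 8 N.
- **Everything else:** I compared pictures from before and after around the bystanders. The average difference was low for all of them (highest at the teapot) and I saw nothing moved. The gripper was clear of everything and read near zero force at the end.

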